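# Wipe the smoking-wood chips off the pad into the tray

### The job

Take the orange-handled scraper out of its sloping stand and use it to wipe all four wood chips off the teal pad into the metal tray beside it. Then put the scraper back all the way down in its stand. Push the chips only with the scraper, never with the gripper, and leave the blender container, the jar and the pliers where they are.

Things in the scene. Friction and masses are not known exactly. Their poses are not given: they have to be found in the camera images.
- board: fixed wooden chopping board with a teal hard silicone pad covering its top; 200 (x) x 240 (y) x 42 mm high in all, the flat pad surface 42 mm above the counter, no rim. Origin: centre of the underside, z up. The tray stands against one of its two y sides (sometimes +y, sometimes -y), the scraper stand off the other.
- tray: fixed open aluminium catch tray, 200 (x) x 170 (y) x 32 mm high, walls and floor 4 mm, parallel to the board and 2 mm from its side, its rim 10 mm lower than the pad. Origin: centre of the underside; z up.
- stand: fixed white scraper stand, base 110 (x) x 100 (y) mm, 88 mm high. Origin: on the counter, 45 mm short of the base's centre in x; z up. Its slot, open at the top and both y ends, leans 25 degrees from vertical with its top towards the stand's -x. Slot 14 mm wide; its lower cheek (-x side) runs 80 mm up the slope from the slot floor, its upper cheek (+x) 50 mm.
- stand_slot (a point): middle of the slot's floor, at [75, 0, 22] mm in the stand's frame; the scraper's lower edge rests here.
- stand_home (a point): point where the middle of the scraper's handle is when the scraper is fully in the stand, 125 mm up the slope from stand_slot, at [22, 0, 135] mm in the stand's frame.
- scraper: loose bench scraper, about 0.35 kg, 145 mm tall: a flat steel blade 130 mm wide (y), 6 mm thick (x), from z = 0 to 108 mm, with an orange bar handle of 26 (x) x 120 (y) x 40 mm (z = 105 to 145 mm) along its top. Origin: middle of the blade's lower edge; z runs up the blade to the handle. It starts in the stand, leaning 25 degrees. Same from both sides.
- scraper_grip (a point): middle of the scraper's handle, at [0, 0, 125] mm in the scraper's frame.
- chip0: loose pale wood chip, 60 (x) x 30 (y) x 10 mm, 14 g, lying flat on the pad at the start. Origin: about the centre of its underside.
- chip1: loose pale wood chip, 60 (x) x 30 (y) x 10 mm, 14 g, lying flat on the pad at the start. Origin: about the centre of its underside.
- chip2: loose pale wood chip, 60 (x) x 30 (y) x 10 mm, 14 g, lying flat on the pad at the start. Origin: about the centre of its underside.
- chip3: loose pale wood chip, 60 (x) x 30 (y) x 10 mm, 14 g, lying flat on the pad at the start. Origin: about the centre of its underside.
- blender: bystander: tall clear polycarbonate blender container with a black handle, 110 mm across, 220 mm high. Origin: centre of its underside.
- jar: bystander: amber glass spice jar with a red screw top, 54 mm across, 105 mm high. Origin: centre of its underside.
- pliers: bystander: steel pliers with blue grips lying flat, about 195 mm long (x) and 60 mm wide, 14 mm high. Origin: under their middle.
Things that resemble listed ones, but are neither listed nor needed, are in the scene too. Of the things shaped like the stand, the white one is meant.

How it is judged:
By the outcome, as a careful person would: the job done as asked, in the order asked, and still so for the second after the job is handed in, with the robot touching nothing.
It also fails if it takes over 69 s, if anything falls off the work surface, if the arm or the gripper's body presses on something with over 40 N, if the wrist force passes 120 N, or if a joint passes its speed limit or range.

### The arm

A 6-joint arm with a two-finger parallel gripper is mounted at the origin on the work surface. World frame = base frame: x ahead of the robot, y to its left, z up, the work surface at z = 0. Lengths are in m, angles in degrees, forces in N, time in s.
With the tool pointing down it reaches from about 0.4 to 0.825 m from the base axis. Payload 7 kg.
Tool frame: the origin (TCP) lies at the very end of the fingers, on their centre line; the grasp point (between the pads) lies hold_point_z behind it (hold_point_z is the distance from the TCP to the grasp point, in m); z points along the fingers, y is the direction in which the jaws open and shut (so a half turn about z gives the same grasp; the last joint's range is limited). The gripper opens to 88 mm and grips with 3 to 60 N. Pads are 19 mm wide; open, the fingers measure 130 mm over their backs; the gripper's body (78 mm by 193 mm) begins 47 mm behind the grasp point.
Start: joints at [84.975, 20.546, 0.682, 0, -70.136, -16.507], TCP at [0.248, 0.628, 0.227] pointing down, gripper open.
Joint ranges: [-176.03, 176.03], [-82.01, 121.73], [-58.28, 71.71], [-173.87, 95.51], [-174.79, -0.11], [-173.66, 173.66]. Speed limits (degrees/s): [136.94, 136.94, 172.46, 180, 180, 180].

### API

Orientations are given as [roll, pitch, yaw] about the fixed x, y, z axes, in that order (R = Rz(yaw) Ry(pitch) Rx(roll)).
In Python, from plant import get_obs, snapshot, close_job, hold_point_z gives the robot as it stands. The module is installed in compiled form; this text tells all that it offers.
- The arm moves only by the tool jog_arm, never from a script. Its argument "commands" is a list of rows, each a list of 4 numbers: the shift along the world's x, y, z in mm, then the turn about the world's z in degrees. In form: [[x, y, z, turn], ...]. A call has exactly 10 rows; each row shifts and turns the commanded pose from where the row before left it; what a row does not reach is not made up. A row lasts 1/12 s, in which the tool goes at most 41.7 mm and 7.16 degrees, less where a joint would pass 70% of its speed; a pose out of reach is approached as far as the arm can. A call is refused whole if a number of a shift passes 41.7 or a number of a turn 7.16, either way. A call with a gripper value outside its range is refused whole. "fingers" is the finger opening in mm, from 0 to 87.6, set as the call begins (left out, the last holds). The fingers move at their own pace and stop on an object; the grip force is fixed at half the most. Time passes only in rows, so rows that do not move let the fingers close, or fill a call up. It gives the time, the measured TCP pose, the force and the opening at its end, in the units of the state.
- get_obs(): the state, without advancing time (a new reading comes with each control period).
- snapshot(name): name is "scene" or "top" or "wrist"; returns a dict with "image" (480x640x3 uint8, red, green, blue), "fov_y" (degrees; the focal length in pixels is half the picture's height over the tangent of half this angle, whatever the lens; pixels are square), "cx", "cy" (the principal point, pixels), "rvec" (rotation vector, rad) and "tvec" (3), from world to camera coordinates, as OpenCV has them; the wrist camera has in their place "mount" (4x4, takes a point from camera to tool coordinates, whose origin is the TCP and whose axes are the flange's). Camera axes: x right, y down, z forward; pixel columns grow to the right and rows downward; lengths in m; the calibration is good to about 2 mm. A picture is of the moment at which its call begins: read the wrist's pose just before it. There is no depth.
- close_job(): hands the job in, once; it reports no verdict.
The state is a dict: "clock": time; "joint_pos": joint angles; "qvel": joint speeds; "tau": joint torques, N m; "tool_pos": TCP position; "orientation": TCP orientation; "force": force on the tool from outside, world axes, zero at the start; "moment": the same for the moment, N m; "opening": finger opening in m.
Only numpy, scipy, OpenCV 4.12 (cv2) and the standard library are available. Lean on these libraries where they do the work, as an engineer would, in place of code of your own. Each camera call takes 0.05 s, during which the arm holds its last target.

## Working session

There is one attempt and no reset: what is moved stays moved. The work goes in short steps, Python scripts to look and compute and a tool call to move; the robot and the scene stay as the last step left them, time stands still between calls to the robot, and variables do not carry over. Pictures are saved under pics/ and viewed, and the job is handed in when it is done.

Besides the shell and the picture viewer there is one more tool, called as a command line: name --pt "numbers of a row" for each row, then --argument value for the rest. jog_arm: Moves the arm, as the interface text tells. Its arguments: {"type":"object","properties":{"commands":{"type":"array","items":{"type":"array","items":{"type":"number"}}},"fingers":{"type":"number"}},"required":["commands"]}

```bash
mkdir -p pics; cat > h.py <<'E'
import numpy as np, cv2
from plant import get_obs, snapshot, close_job, hold_point_z
from scipy.spatial.transform import Rotation as R
def cam(s,obs=None):
    f=240/np.tan(np.radians(s["fov_y"]/2))
    if "mount" in s:
        M=np.array(s["mount"]);Rt=R.from_euler('xyz',obs["orientation"],degrees=True).as_matrix()
        Rcw=Rt@M[:3,:3];c=Rt@M[:3,3]+np.array(obs["tool_pos"])
    else:
        Rm=R.from_rotvec(np.ravel(s["rvec"])).as_matrix();Rcw=Rm.T;c=-Rm.T@np.ravel(s["tvec"])
    return f,s["cx"],s["cy"],Rcw,c
def plane(C,uv,z):
    f,cx,cy,Rw,c=C
    uv=np.atleast_2d(np.array(uv,float))
    d=np.c_[(uv[:,0]-cx)/f,(uv[:,1]-cy)/f,np.ones(len(uv))]@Rw.T
    return c+d*((z-c[2])/d[:,2])[:,None]
def proj(C,P):
    f,cx,cy,Rw,c=C
    p=(np.atleast_2d(P)-c)@Rw
    return np.c_[f*p[:,0]/p[:,2]+cx,f*p[:,1]/p[:,2]+cy]
def save(n,im): cv2.imwrite("pics/"+n+".png",im[:,:,::-1])
E
python3 - <<'E'
from h import *
o=get_obs();print(o,hold_point_z)
for n in ["scene","top","wrist"]:
    s=snapshot(n);save(n+"0",s["image"]);C=cam(s,o);print(n,s["fov_y"],C[1:3],C[4],C[3][:,2])
E
```

```text
{'clock': 0.0, 'joint_pos': array([ 8.49751591e+01,  2.05902134e+01,  6.33086762e-01, -1.92929933e-02,
       -7.01351012e+01, -1.65070906e+01]), 'qvel': array([-0.0427877 ,  0.08661273, -0.04938768,  0.1092506 ,  0.00692592,
        0.04799927]), 'tau': array([ 1.69017716e-03, -5.82713985e+01,  2.93038934e+01,  6.99707463e+00,
        6.87621126e-03, -1.53871306e-04]), 'tool_pos': array([0.24758664, 0.627427  , 0.22563385]), 'orientation': array([ 1.79906420e+02, -8.81834654e-03, -2.15384948e+01]), 'force': array([ 1.36055925, -1.00160466, -0.16397994]), 'moment': array([-0.03853411,  0.03320274, -0.04136598]), 'opening': 0.08756554965574383} 0.0188
scene 48.62936467361075 (321.10518403873044, 233.70044683444647) [ 1.17008609 -0.37239782  0.82774963] [-0.63909669  0.33463809 -0.69251192]
top 43.770490793258304 (322.6736221290745, 242.8084527994866) [ 0.23490739 -0.02122538  1.22161133] [ 0.23492428 -0.01887705 -0.97183036]
wrist 66.2498085989008 (325.22957338674075, 238.6364909797253) [0.3246491  0.59789124 0.38486528] [-0.28263425  0.11000644 -0.95289898]
```

View pics/scene0.png

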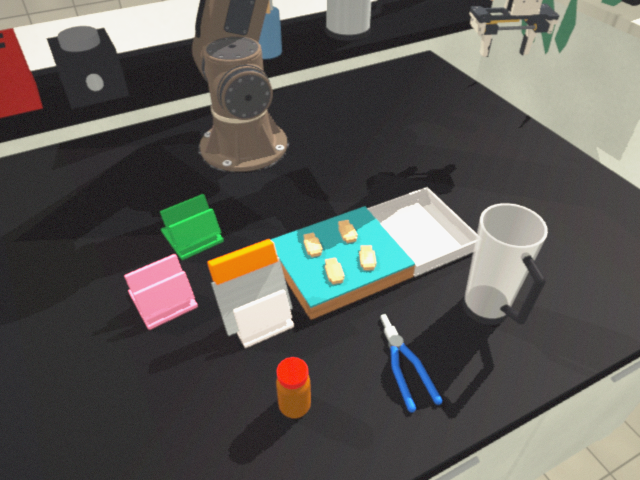

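View pics/top0.png

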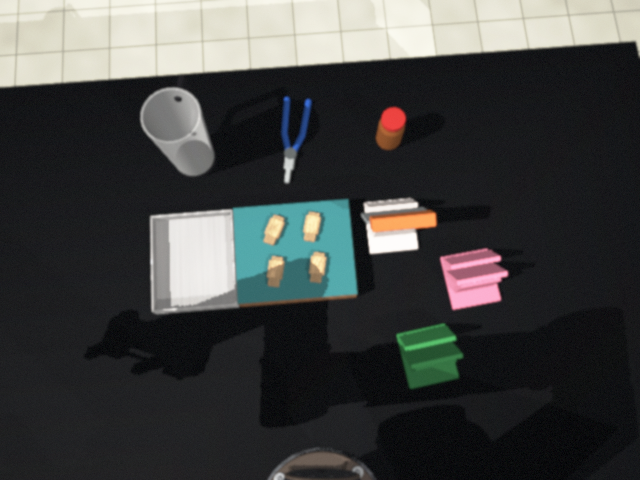

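View pics/wrist0.png

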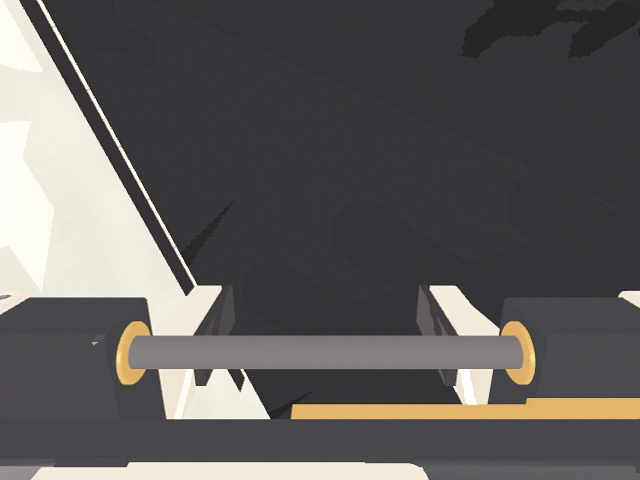

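Candidates in the top view: the white stand with the orange scraper at (392,225), the pink stand at (475,278) and the green stand at (430,355). Both coloured stands are empty, and I choose the white one. The blender is at (180,130), the pliers at (290,140), the jar at (390,128), and the chips are near (275,229), (313,226), (276,270) and (317,266). The tray is on the +y side.

```bash
cat > m.py <<'E'
from h import *
def mask(im,kind):
    h=cv2.cvtColor(im,cv2.COLOR_RGB2HSV);H,S,V=cv2.split(h)
    m={'teal':(H>80)&(H<100)&(S>120),'orange':(H>5)&(H<17)&(S>200)&(V>130),'chip':(H>10)&(H<30)&(S>40)&(S<200)&(V>120),
       'white':(S<30)&(V>150)}[kind]
    return m.astype(np.uint8)*255
def blobs(m,a=40):
    c,_=cv2.findContours(m,cv2.RETR_EXTERNAL,cv2.CHAIN_APPROX_NONE)
    return [k for k in c if cv2.contourArea(k)>a]
E
python3 - <<'E'
from m import *
for n in ["top","scene"]:
    s=snapshot(n);im=s["image"];C=cam(s)
    m=cv2.morphologyEx(mask(im,'teal'),cv2.MORPH_CLOSE,np.ones((25,25)))
    k=max(blobs(m),key=cv2.contourArea)
    q=plane(C,k[:,0,:],.042)[:,:2]
    r=cv2.minAreaRect((q*1000).astype(np.float32));print(n,'pad',r)
    mm=cv2.fillPoly(np.zeros_like(m),[k],255)
    for b in blobs(mask(im,'chip')&mm,30):
        r=cv2.minAreaRect((plane(C,b[:,0,:],.052)[:,:2]*1000).astype(np.float32));print(' chip',np.round(b[:,0].mean(0)),np.round(r[0]),np.round(r[1]),round(r[2]))
    for b in blobs(mask(im,'orange'),60):
        r=cv2.minAreaRect(b.astype(np.float32));print(' orange',cv2.contourArea(b),np.round(cv2.boxPoints(r),1).tolist())
    if n=="top":
        save("crop_top",cv2.resize(im[170:300,340:460],None,fx=5,fy=4.5,interpolation=cv2.INTER_CUBIC))
    else: save("crop_scene",cv2.resize(im[220:360,190:330],None,fx=4,fy=4,interpolation=cv2.INTER_CUBIC))
E
```

```text
top pad ((451.01495361328125, 109.784912109375), (440.88525390625, 479.9246520996094), 64.40692138671875)
 chip [275. 271.] [468.  56.] [29. 60.] 77
 chip [317. 267.] [470. -29.] [32. 60.] 77
 chip [273. 229.] [554.  53.] [32. 61.] 65
 chip [311. 226.] [554. -24.] [31. 61.] 76
scene pad ((509.8465881347656, 17.017593383789062), (238.24127197265625, 203.56105041503906), 89.47294616699219)
 chip [334. 271.] [558. -24.] [31. 66.] 75
 chip [367. 257.] [558.  53.] [31. 64.] 64
 chip [312. 245.] [473. -28.] [32. 67.] 80
 chip [347. 231.] [471.  56.] [33. 67.] 76
 orange 795.5 [[276.1000061035156, 378.8999938964844], [308.5, 374.79998779296875], [313.3999938964844, 414.3999938964844], [281.1000061035156, 418.5]]
 orange 1109.5 [[207.1999969482422, 263.20001220703125], [272.6000061035156, 244.39999389648438], [278.79998779296875, 265.79998779296875], [213.39999389648438, 284.6000061035156]]
```

View pics/crop_top.png

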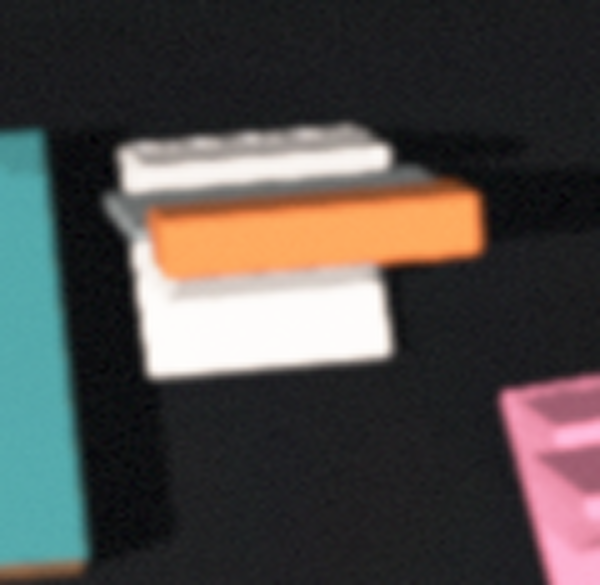

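View pics/crop_scene.png

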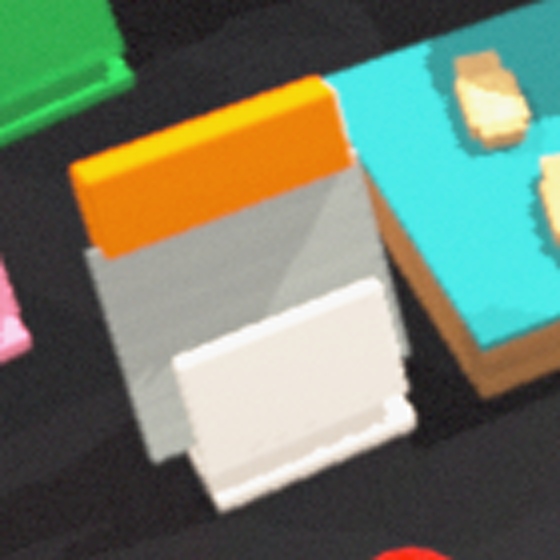

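The crops confirm the choice: a white stand, with the orange handle on the grey blade leaning towards the robot. Next I measure the pad, handle and stand more closely.

```bash
python3 - <<'E'
from m import *
s=snapshot("top");im=s["image"];C=cam(s);hsv=cv2.cvtColor(im,cv2.COLOR_RGB2HSV)
roi=np.zeros((480,640),np.uint8);roi[190:320,140:500]=255
H,S,V=cv2.split(hsv)
t=(((H>80)&(H<100)&(S>90)).astype(np.uint8)*255)&roi
k=max(blobs(t),key=cv2.contourArea);q=plane(C,k[:,0],.042)[:,:2]
r=cv2.minAreaRect((q*1000).astype(np.float32));print('pad',r,cv2.boxPoints(r).round().tolist())
print('handle px hsv',hsv[220,400],hsv[214,400],hsv[213,400])
o=(((H>3)&(H<20)&(S>120)&(V>90)).astype(np.uint8)*255)&roi;o[:,:356]=0
k=max(blobs(o),key=cv2.contourArea);
for vt in (90,200):
    oo=o.copy();oo[V<vt]=0;k=max(blobs(oo),key=cv2.contourArea)
    r=cv2.minAreaRect(k.astype(np.float32));print('px',cv2.boxPoints(r).round(1).tolist())
    r=cv2.minAreaRect((plane(C,k[:,0],.153)[:,:2]*1000).astype(np.float32));print('handle top',r)
# stand base -x edge (bottom of white in top image), z ~? print for z=0..0.02
w=(((S<40)&(V>150)).astype(np.uint8)*255);w[:,:362]=0;w[:,425:]=0;w[:190]=0;w[260:]=0
k=np.vstack(blobs(w,20))[:,0]
es=np.array([[u,k[k[:,0]==u][:,1].max()] for u in range(372,414)],float)
for z in (0,.02):
    e=plane(C,es,z)*1000;p=np.polyfit(e[:,1],e[:,0],1);print('base -x edge slope deg',np.degrees(np.arctan(p[0])),'ends',e[0].round(),e[-1].round())
s2=snapshot("scene");C2=cam(s2)
# triangulate handle top-face centre
def ray(C,uv):
    P=plane(C,uv,0.)[0];return C[4],(P-C[4])/np.linalg.norm(P-C[4])
def tri(u1,u2):
    c1,d1=ray(C,u1);c2,d2=ray(C2,u2);A=np.c_[d1,-d2];t=np.linalg.lstsq(A,c2-c1,rcond=None)[0]
    a,b=c1+t[0]*d1,c2+t[1]*d2;return (a+b)/2*1000,np.linalg.norm(a-b)*1000
f=lambda x,y:(x/5+340,y/4.5+170)
g=lambda x,y:(x/4+190,y/4+220)
# top-face corners: -x/-y , -x/+y , +x/+y,+x/-y
for a,b in [((485,252),(72,165)),((165,277),(320,78)),((150,212),(340,98)),((480,187),(84,182))]:
    print(*[np.round(v) for v in tri(f(*a),g(*b))])
# tray, blender, pliers
E
```

```text
pad ((512.4058227539062, 12.927490234375), (201.0398712158203, 242.7672882080078), 0.021998165175318718) [[412.0, 134.0], [412.0, -108.0], [613.0, -108.0], [613.0, 134.0]]
handle px hsv [ 14 157 253] [ 10 165 144] [  9 121 129]
px [[369.5, 216.0], [435.5, 209.10000610351562], [437.29998779296875, 226.89999389648438], [371.29998779296875, 233.8000030517578]]
handle top ((521.947998046875, -195.04690551757812), (34.40167999267578, 123.89974212646484), 1.5832322835922241)
px [[369.70001220703125, 218.10000610351562], [434.70001220703125, 212.3000030517578], [435.8999938964844, 226.10000610351562], [371.0, 231.89999389648438]]
handle top ((520.7392578125, -193.75360107421875), (26.645601272583008, 121.49919128417969), 0.7037685513496399)
base -x edge slope deg -1.3933519912849102 ends [ 500. -146.    0.] [ 502. -233.    0.]
base -x edge slope deg -1.3933519912848953 ends [ 496. -144.   20.] [ 497. -229.   20.]
[ 511. -254.  147.] 6.0
[ 510. -135.  146.] 5.0
[ 535. -133.  154.] 0.0
[ 535. -254.  159.] 3.0
```

Pad centre is about (511,14), yaw about 0, with the +y edge at y = 134. The handle middle is about (530,-194,135) with yaw about +1°. Its measured size of 26.6×121 matches the given one, and the stand edge agrees. Now I move over.

jog_arm --pt "14 -38 5 -3.37" --pt "14 -38 5 -3.37" --pt "14 -38 5 -3.37" --pt "14 -38 5 -3.37" --pt "14 -38 5 -3.37" --pt "14 -38 5 -3.37" --pt "14 -38 5 -3.37" --pt "14 -38 5 -3.37" --pt "14 -38 5 -3.37" --pt "14 -38 5 -3.37" --fingers 87.6

```text
clock: 1.18
tool_pos: [0.3879, 0.246, 0.2772]
orientation: [-179.9, 0.0, -55.4]
force: [1.5, -0.0, 1.0]
opening: 0.0876
```

jog_arm --pt "14 -38 0 -3.37" --pt "14 -38 0 -3.37" --pt "14 -38 0 -3.37" --pt "14 -38 0 -3.37" --pt "14 -38 0 -3.37" --pt "14 -38 0 -3.37" --pt "14 -38 0 -3.37" --pt "14 -38 0 -3.37" --pt "14 -38 0 -3.37" --pt "14 -38 0 -3.37"

```text
clock: 2.02
tool_pos: [0.528, -0.1343, 0.2769]
orientation: [-180.0, 0.0, -89.1]
force: [0.6, 0.0, 0.6]
opening: 0.0878
```

jog_arm --pt "2 -20 0 0" --pt "0 -20 0 0" --pt "0 -21 0 0" --pt "0 0 -20 0" --pt "0 0 -20 0" --pt "0 0 -20 0" --pt "0 0 0 0" --pt "0 0 0 0" --pt "0 0 0 0" --pt "0 0 0 0"

```text
clock: 2.85
tool_pos: [0.5307, -0.1931, 0.2182]
orientation: [-179.9, -0.0, -88.9]
force: [-0.6, -0.1, 0.4]
opening: 0.0877
```

```bash
python3 - <<'E'
from m import *
o=get_obs();print(o["clock"],o["tool_pos"],o["orientation"],o["joint_pos"].round(1),o["force"])
for n in ["wrist","scene"]:
    s=snapshot(n);save(n+"1",s["image"])
    if n=="wrist":
        C=cam(s,o)
        b=max(blobs(mask(s["image"],'orange')),key=cv2.contourArea)
        print(cv2.boxPoints(cv2.minAreaRect(b)).tolist());print(cv2.minAreaRect((plane(C,b[:,0],.153)[:,:2]*1000).astype(np.float32)))
E
```

```text
2.85 [ 0.53066099 -0.19314463  0.21819003] [-1.79865157e+02 -2.85947116e-02 -8.89046338e+01] [ -0.1  10.5 -14.3   0.  -65.1   1.2] [-0.59882489 -0.10165638  0.42968207]Traceback (most recent call last):
  File "<stdin>", line 7, in <module>
ValueError: max() iterable argument is empty
```

View pics/wrist1.png

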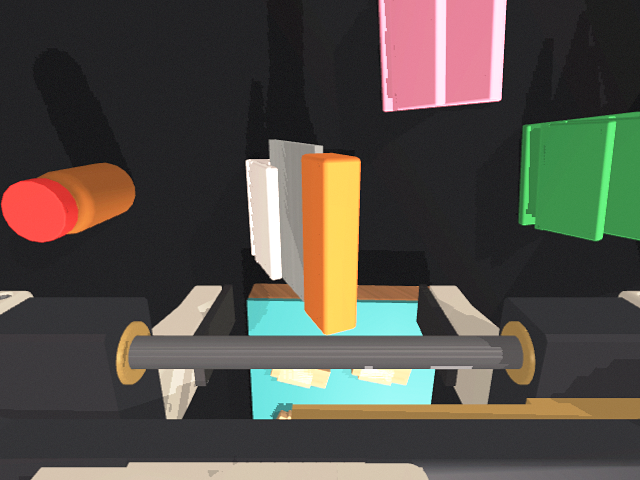

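```bash
python3 - <<'E'
from m import *
o=get_obs();s=snapshot("wrist");im=s["image"];C=cam(s,o)
H,S,V=cv2.split(cv2.cvtColor(im,cv2.COLOR_RGB2HSV));print(H[250,340],S[250,340],V[250,340],H[250,315],V[250,315])
m=((H>=10)&(H<25)&(S>120)&(V>190)).astype(np.uint8)*255;m[:,:290]=0;m[340:]=0
m2=((H>=14)).astype(np.uint8)*255&m
for mm in (m,m2):
    b=max(blobs(mm),key=cv2.contourArea);print(cv2.boxPoints(cv2.minAreaRect(b)).round().tolist())
    print(cv2.minAreaRect((plane(C,b[:,0],.153)[:,:2]*1000).astype(np.float32)))
E
```

```text
23 160 255 11 219
[[302.0, 153.0], [360.0, 153.0], [360.0, 334.0], [302.0, 334.0]]
((526.8089599609375, -195.72216796875), (37.63782501220703, 123.34854888916016), 1.3141976594924927)
[[323.0, 159.0], [359.0, 159.0], [359.0, 334.0], [323.0, 334.0]]
((521.3108520507812, -194.0396270751953), (22.316787719726562, 119.84403991699219), 0.9531493782997131)
```

The wrist view shows the handle at (302–360, 153–334) between the fingers. Its top-face centre is (521,-194) and its yaw 1°, agreeing with the top camera. I lower and close.

jog_arm --pt "0 -1 -20 0" --pt "0 0 -20 0" --pt "0 0 -20 0" --pt "0 0 -20 0" --pt "0 0 -12 0" --pt "0 0 -10 0" --pt "0 0 0 0" --pt "0 0 0 0" --pt "0 0 0 0" --pt "0 0 0 0"

```text
clock: 3.78
tool_pos: [0.5306, -0.1942, 0.1158]
orientation: [-179.9, -0.0, -88.9]
force: [0.1, -0.2, 0.4]
opening: 0.0874
```

jog_arm --pt "0 0 0 0" --pt "0 0 0 0" --pt "0 0 0 0" --pt "0 0 0 0" --pt "0 0 0 0" --pt "0 0 0 0" --pt "0 0 0 0" --pt "0 0 0 0" --pt "0 0 0 0" --pt "0 0 0 0" --fingers 0

```text
clock: 4.62
tool_pos: [0.5305, -0.1941, 0.115]
orientation: [-179.9, -0.0, -88.9]
force: [1.5, 1.2, 2.4]
opening: 0.038
```

```bash
python3 - <<'E'
from m import *
o=get_obs();print(o["clock"],o["tool_pos"],o["opening"],o["force"],o["moment"])
s=snapshot("scene");save("scene2",cv2.resize(s["image"][180:360,160:360],None,fx=3,fy=3))
s=snapshot("wrist");save("wrist2",s["image"])
E
```

```text
4.6167 [ 0.53052454 -0.1941491   0.11498529] 0.03795282493166316 [1.53753529 1.19371735 2.43831752] [ 0.09112609 -0.62250625 -0.01657853]
```

View pics/scene2.png

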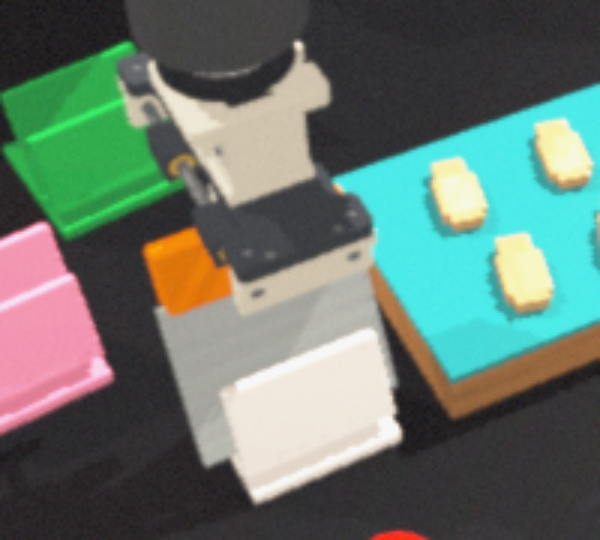

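View pics/wrist2.png

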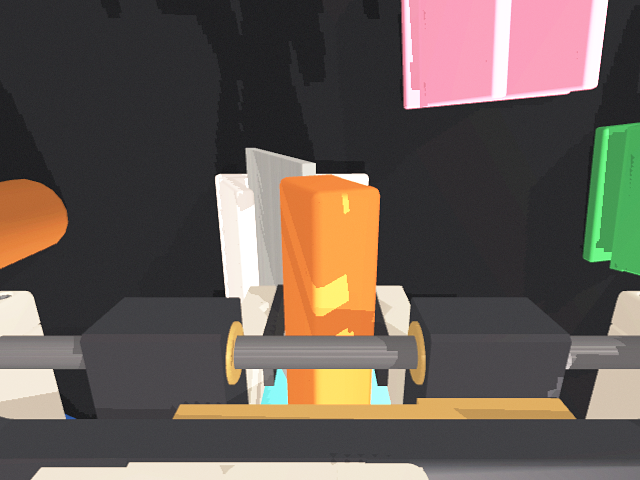

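The handle is gripped at 38 mm opening, so it still leans about 21° in the jaws. I lift along the slope.

jog_arm --pt "-2.1 0 4.5 0" --pt "-2.1 0 4.5 0" --pt "-2.1 0 4.5 0" --pt "-2.1 0 4.5 0" --pt "-2.1 0 4.5 0" --pt "-2.1 0 4.5 0" --pt "-2.1 0 4.5 0" --pt "-2.1 0 4.5 0" --pt "-2.1 0 4.5 0" --pt "-2.1 0 4.5 0"

```text
clock: 5.55
tool_pos: [0.5087, -0.1941, 0.1601]
orientation: [-180.0, 0.0, -88.9]
force: [4.9, -0.6, -4.3]
opening: 0.038
```

jog_arm --pt "-2.1 0 4.5 0" --pt "-2.1 0 4.5 0" --pt "-2.1 0 4.5 0" --pt "-1 0 4.5 0" --pt "0 0 5 0" --pt "0 0 5 0" --pt "0 0 5 0" --pt "0 0 5 0" --pt "0 0 5 0" --pt "0 0 5 0"

```text
clock: 6.38
tool_pos: [0.501, -0.1942, 0.2078]
orientation: [179.9, 0.0, -88.9]
force: [-0.0, -0.0, -3.0]
opening: 0.0379
```

```bash
python3 - <<'E'
from m import *
o=get_obs();print(o["clock"],o["tool_pos"],o["opening"],o["force"],o["moment"])
s=snapshot("scene");save("scene3",cv2.resize(s["image"][150:350,160:400],None,fx=2.8,fy=2.8))
s=snapshot("wrist");save("wrist3",s["image"])
E
```

```text
6.3833 [ 0.50099222 -0.19415661  0.20781761] 0.037933060126997195 [-0.01655251 -0.04535407 -3.04931314] [ 0.09849825 -0.05084085  0.0135034 ]
```

View pics/scene3.png

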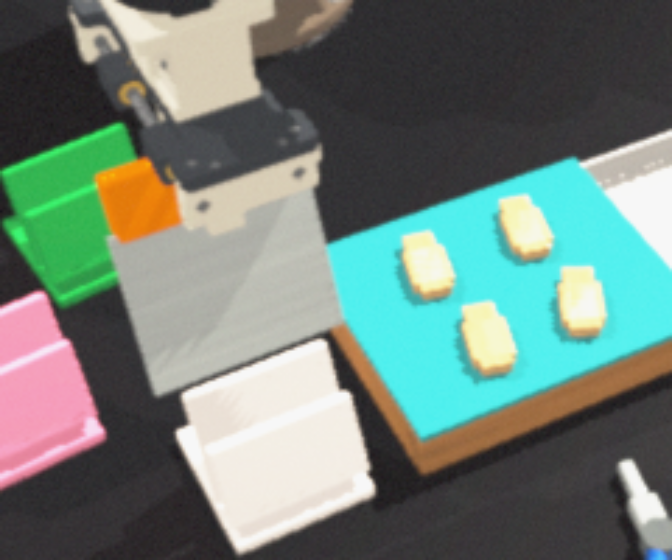

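View pics/wrist3.png

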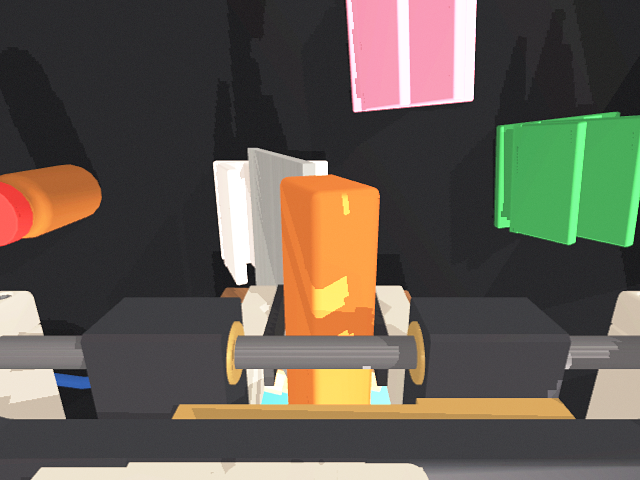

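The scraper is free and still leaning in the jaws, with opening unchanged, which suits putting it back. I measure the blade's lower edge relative to the tool, and the blender's position.

```bash
python3 - <<'E'
from m import *
s=snapshot("scene");C=cam(s)
c=C[4]
for uv,y in [((215.4,290.4),-.259),((281.4,266.1),-.129)]:
    P=plane(C,uv,0.)[0];d=P-c;print((c+d*(y-c[1])/d[1]).round(4))
x=np.array([[.554,-.259,.1136],[.554,-.129,.1136]]);print(proj(C,x))
print('blender base px scene', plane(C,[(492,318),(466,300),(515,310)],0.)[:,:2].round(3))
t=snapshot("top");save("top3",t["image"]);Ct=cam(t)
print('blender top view base', plane(Ct,[(197,175),(180,160),(213,158)],0.)[:,:2].round(3),'rim',plane(Ct,[(172,117),(142,115),(200,115)],.22).round(3))
E
```

```text
[ 0.5615 -0.259   0.1243]
[ 0.5477 -0.129   0.1073]
[[214.79654872 291.44981342]
 [282.66038814 266.01754617]]
blender base px scene [[0.767 0.211]
 [0.709 0.195]
 [0.773 0.264]]
blender top view base [[0.702 0.214]
 [0.74  0.25 ]
 [0.739 0.178]] rim [[0.734 0.214 0.22 ]
 [0.742 0.268 0.22 ]
 [0.733 0.163 0.22 ]]
```

View pics/top3.png

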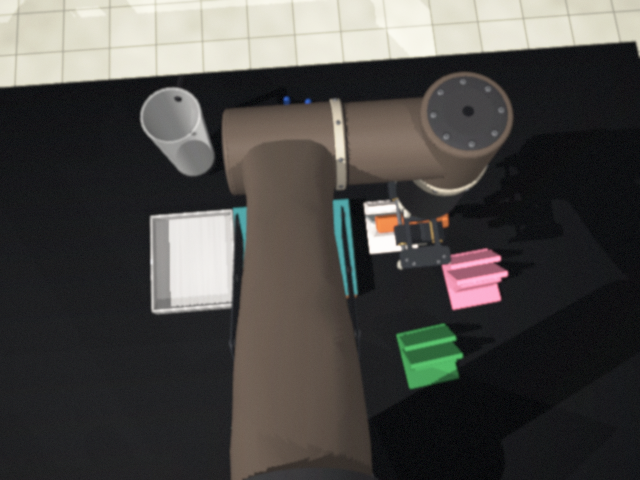

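Predicted and seen lower corners agree to about 1 px, so the lower edge sits at TCP +53 mm along the lean and -94 mm in z. The blender is near (0.745, 0.215), clear of the strokes. First stroke: the +x pair (x 520–588), with the blade centred at x = 577.

jog_arm --pt "6 5 1 6.85" --pt "6 5 1 6.85" --pt "6 5 1 6.85" --pt "6 5 1 6.85" --pt "6 5 1 6.85" --pt "6 5 1 6.85" --pt "6 5 1 6.85" --pt "6 5 1 6.85" --pt "6 5 1 6.85" --pt "6 5 1 6.85"

```text
clock: 7.42
tool_pos: [0.562, -0.144, 0.2178]
orientation: [180.0, -0.0, -20.1]
force: [-0.2, -0.0, -0.1]
opening: 0.001
```

jog_arm --pt "5 5 0 6.85" --pt "5 5 0 6.85" --pt "5 5 0 6.85" --pt "0 0 -15 0" --pt "0 0 -15 0" --pt "0 0 -15 0" --pt "0 0 -10 0" --pt "0 0 -10 0" --pt "0 0 -5 0" --pt "0 0 0 0"

```text
clock: 8.25
tool_pos: [0.576, -0.1292, 0.1465]
orientation: [180.0, 0.1, 0.1]
force: [-0.4, -0.0, -0.2]
opening: 0.0003
```

```bash
python3 - <<'E'
from m import *
o=get_obs();print(o["clock"],o["tool_pos"],o["orientation"],o["opening"],o["force"],o["moment"],o["joint_pos"].round())
s=snapshot("scene");save("scene4",cv2.resize(s["image"][130:350,200:480],None,fx=2.8,fy=2.7,interpolation=cv2.INTER_CUBIC))
E
```

```text
8.25 [ 0.57596429 -0.12919031  0.14649004] [1.79993737e+02 9.71511498e-02 1.12536966e-01] 0.0002853432470307748 [-0.37564713 -0.00093915 -0.15416437] [-0.08078617 -0.01167903 -0.01920641] [  6.  16. -16.  -0. -57.  84.]
```

View pics/scene4.png

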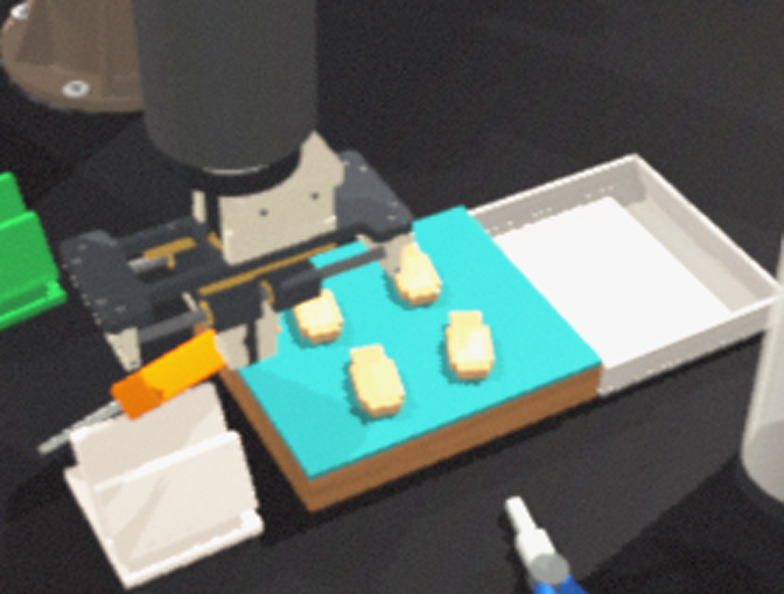

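The scraper slipped out while I was turning; the opening is 0. I look before moving.

```bash
python3 - <<'E'
from m import *
s=snapshot("wrist");save("wrist5",s["image"])
s=snapshot("top");save("top5",cv2.resize(s["image"][150:350,220:500],None,fx=2.8,fy=2.8,interpolation=cv2.INTER_CUBIC))
E
```

```text
(no output)
```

View pics/wrist5.png

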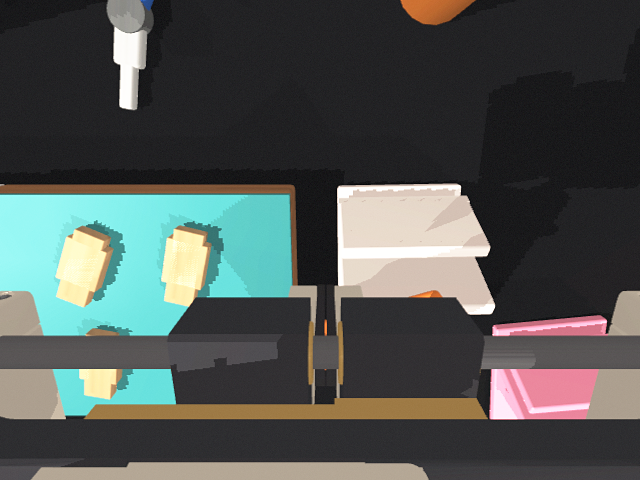

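View pics/top5.png

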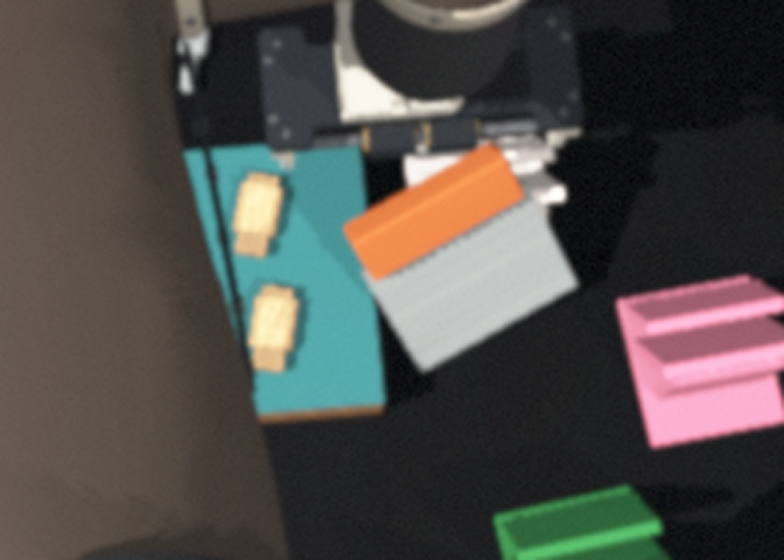

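jog_arm --pt "0 0 10 0" --pt "0 0 15 0" --pt "0 0 20 0" --pt "0 0 20 0" --pt "0 0 20 0" --pt "0 0 20 0" --pt "0 0 20 0" --pt "0 0 15 0" --pt "0 0 0 0" --pt "0 0 0 0" --fingers 87.6

```text
clock: 9.23
tool_pos: [0.577, -0.1291, 0.2898]
orientation: [-180.0, -0.2, 0.1]
force: [0.0, -0.0, -1.0]
opening: 0.0619
```

jog_arm --pt "-14 -10 0 -6" --pt "-14 -10 0 -6" --pt "-14 -10 0 -6" --pt "-14 -10 0 -6" --pt "-14 -10 0 -6" --pt "-14 -10 0 -6" --pt "-14 -10 0 -6" --pt "0 0 0 0" --pt "0 0 0 0" --pt "0 0 0 0"

```text
clock: 10.07
tool_pos: [0.4785, -0.1991, 0.2875]
orientation: [-180.0, 0.0, -41.8]
force: [-0.1, 0.1, -0.6]
opening: 0.0876
```

```bash
python3 - <<'E'
from m import *
o=get_obs();print(o["clock"],o["tool_pos"],o["orientation"],o["opening"])
s=snapshot("wrist");save("wrist6",s["image"])
s=snapshot("top");save("top6",cv2.resize(s["image"][150:350,220:500],None,fx=2.8,fy=2.8,interpolation=cv2.INTER_CUBIC))
s=snapshot("scene");save("scene6",cv2.resize(s["image"][180:360,160:360],None,fx=3.5,fy=3.3,interpolation=cv2.INTER_CUBIC))
E
```

```text
10.0667 [ 0.47847373 -0.19905157  0.28747185] [-1.79997169e+02  8.03205971e-03 -4.17975365e+01] 0.08763462691780412
```

View pics/wrist6.png

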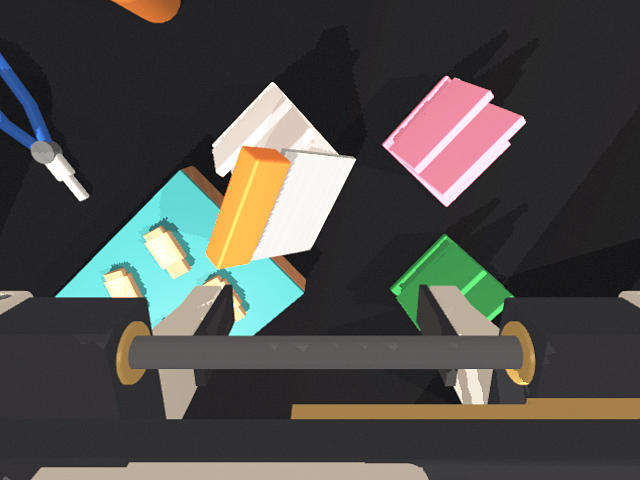

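View pics/top6.png

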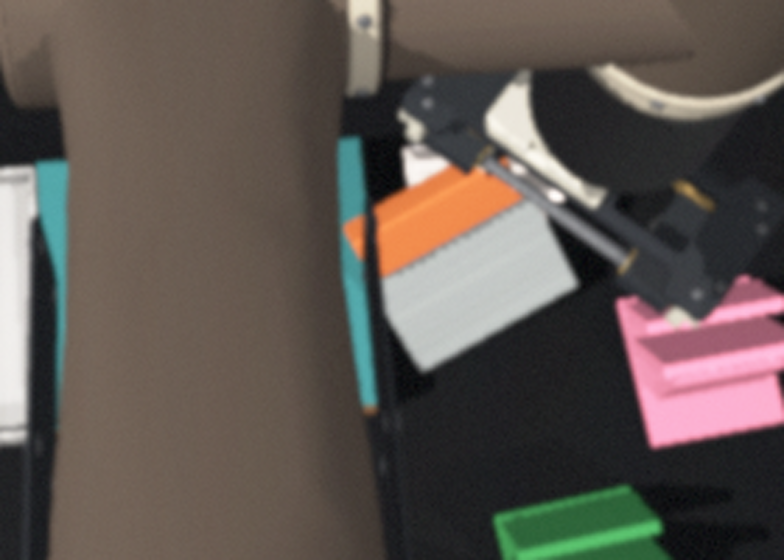

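View pics/scene6.png

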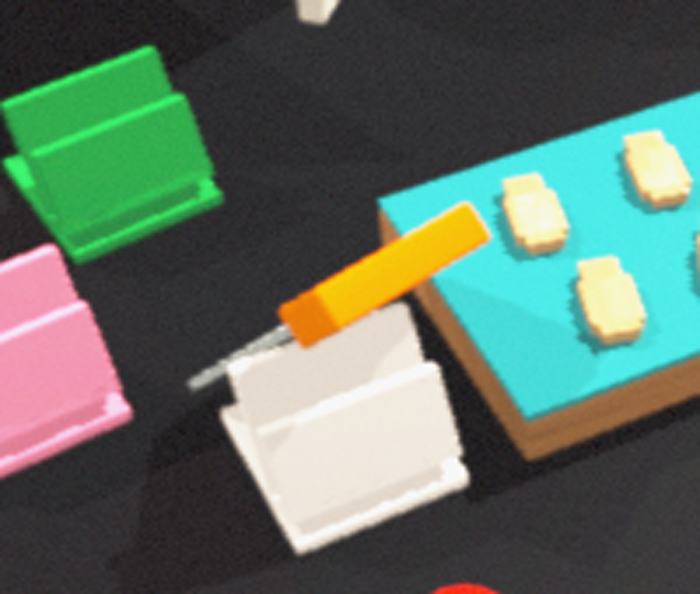

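```bash
python3 - <<'E'
from m import *
s=cv2.imread("pics/wrist6.png");cv2.imwrite("pics/w6c.png",cv2.resize(s[130:280,190:370],None,fx=4.4,fy=4,interpolation=cv2.INTER_CUBIC))
s=snapshot("scene")["image"];save("s6c",cv2.resize(s[230:310,205:305],None,fx=8,fy=7.5,interpolation=cv2.INTER_CUBIC))
E
```

```text
(no output)
```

View pics/w6c.png

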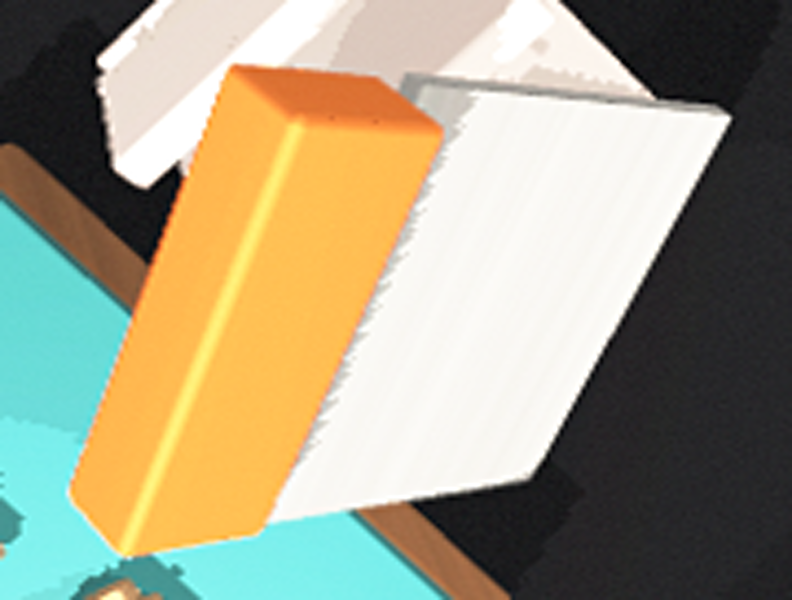

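View pics/s6c.png

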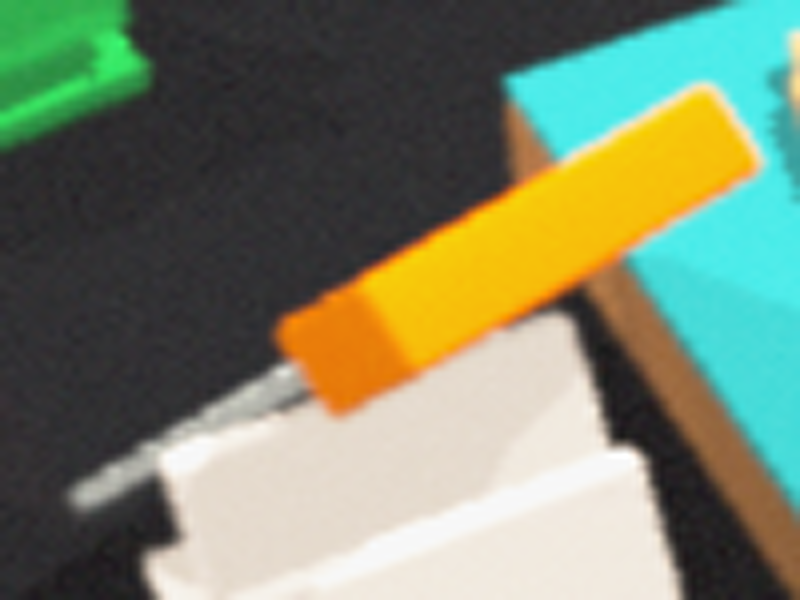

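```bash
cat >> h.py <<'E'
def tri(C,C2,u1,u2):
    def ray(C,uv):
        P=plane(C,uv,-.5)[0];return C[4],(P-C[4])/np.linalg.norm(P-C[4])
    c1,d1=ray(C,u1);c2,d2=ray(C2,u2);t=np.linalg.lstsq(np.c_[d1,-d2],c2-c1,rcond=None)[0]
    a,b=c1+t[0]*d1,c2+t[1]*d2;return (a+b)/2*1000,np.linalg.norm(a-b)*1000
E
python3 - <<'E'
from m import *
o=get_obs();Cw=cam(snapshot("wrist"),o);Cs=cam(snapshot("scene"))
f=lambda x,y:(x/4.4+190,y/4+130)
g=lambda x,y:(x/8+205,y/7.5+230)
P={}
for n,a,b in [("ridge-y",(295,120),(365,288)),("ridge+y",(125,553),(705,85)),("low-y",(235,65),(415,372)),("low+y",(70,490),(760,165)),("bladeside-y",(440,130),(280,335)),("blade-y",(730,115),(75,500))]:
    p,e=tri(Cw,Cs,f(*a),g(*b));P[n]=p;print(n,p.round(),round(e,1))
print('blade +y lower on z=3', plane(Cw,f(532,480),.003)*1000, 'hb+y z=.09',plane(Cw,f(262,530),.09)*1000)
d=lambda a,b:np.linalg.norm(P[a]-P[b]).round()
print(d("ridge-y","ridge+y"),d("low-y","low+y"),d("ridge-y","low-y"),d("ridge-y","bladeside-y"),d("blade-y","bladeside-y"))
E
```

```text
ridge-y [ 555. -191.  139.] 1.6
ridge+y [509. -86. 118.] 0.6
low-y [ 572. -187.  125.] 1.7
low+y [527. -82. 103.] 1.3
bladeside-y [ 536. -206.  111.] 1.2
blade-y [ 488. -251.   23.] 2.7
blade +y lower on z=3 [[ 436.0419896  -135.31399712    3.        ]] hb+y z=.09 [[ 488.94926266 -101.66929403   90.        ]]
116.0 117.0 22.0 38.0 110.0
```

Two views put the scraper leaning against the back of the stand. Its measured sizes (116/22/38 mm) fit the handle with rounded edges. The handle middle is near (531,-145,105), axis azimuth about 114°, lean about 37°. No chip has moved. I regrasp across the handle.

jog_arm --pt "13 13.5 -10 -6.1" --pt "13 13.5 -10 -6.1" --pt "13 13.5 -10 -6.1" --pt "13.5 13.5 -10 -6.1" --pt "0 0 -20 0" --pt "0 0 -20 0" --pt "0 0 -20 0" --pt "0 0 -20 0" --pt "0 0 0 0" --pt "0 0 0 0"

```text
clock: 11.2
tool_pos: [0.5306, -0.1451, 0.167]
orientation: [179.9, 0.0, -66.2]
force: [0.9, -0.7, 2.0]
opening: 0.0877
```

```bash
python3 - <<'E'
from m import *
o=get_obs();print(o["clock"],o["tool_pos"],o["orientation"],o["opening"])
s=snapshot("wrist");save("wrist7",s["image"])
s=snapshot("scene");save("scene7",cv2.resize(s["image"][180:360,160:360],None,fx=3.5,fy=3.3,interpolation=cv2.INTER_CUBIC))
E
```

```text
11.2 [ 0.53057488 -0.1451064   0.16699861] [ 1.79865732e+02  3.21808050e-02 -6.62498512e+01] 0.08768194974799678
```

View pics/wrist7.png

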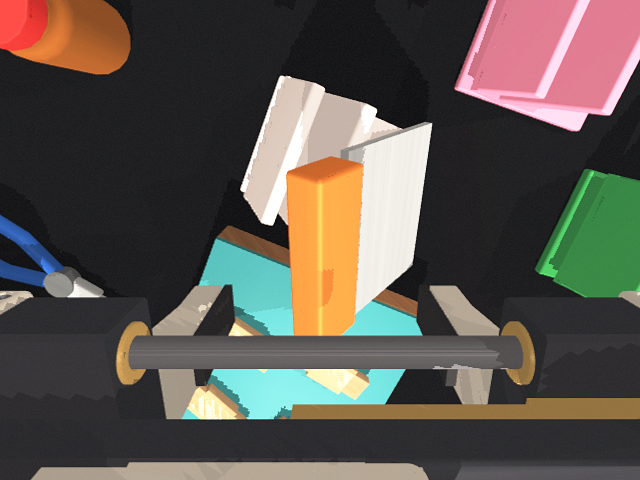

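View pics/scene7.png

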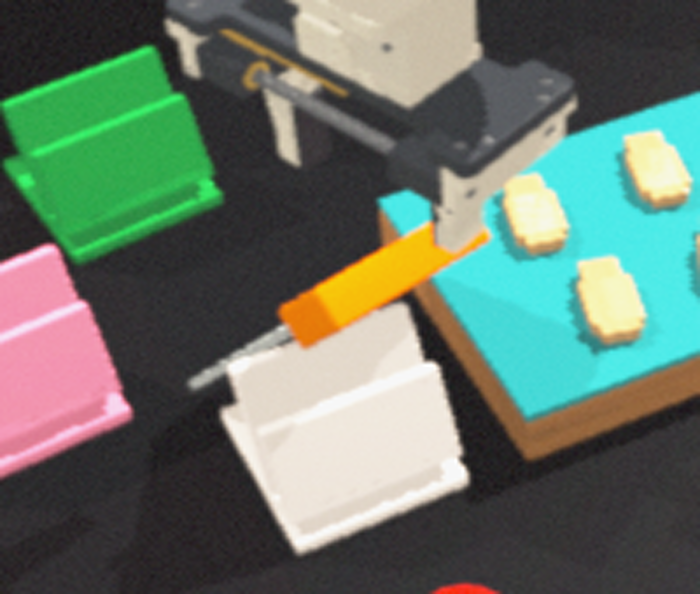

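The handle runs straight between the fingers, at (290–362, 160–335) in the wrist picture. I lower and close.

jog_arm --pt "0 0 -15 0" --pt "0 0 -15 0" --pt "0 0 -15 0" --pt "0 0 -15 0" --pt "0 0 -14 0" --pt "0 0 0 0" --pt "0 0 0 0" --pt "0 0 0 0" --pt "0 0 0 0" --pt "0 0 0 0"

```text
clock: 12.13
tool_pos: [0.5317, -0.1451, 0.0948]
orientation: [-179.9, -0.0, -66.3]
force: [0.2, 0.2, 0.6]
opening: 0.0872
```

jog_arm --pt "0 0 0 0" --pt "0 0 0 0" --pt "0 0 0 0" --pt "0 0 0 0" --pt "0 0 0 0" --pt "0 0 0 0" --pt "0 0 0 0" --pt "0 0 0 0" --pt "0 0 0 0" --pt "0 0 0 0" --fingers 0

```text
clock: 12.97
tool_pos: [0.5306, -0.1453, 0.0935]
orientation: [180.0, 0.0, -66.3]
force: [-1.4, -0.8, 2.2]
opening: 0.0428
```

```bash
python3 - <<'E'
from m import *
o=get_obs();print(o["clock"],o["tool_pos"],o["orientation"],o["opening"],o["force"],o["moment"])
s=snapshot("wrist");save("wrist8",s["image"])
s=snapshot("scene");save("scene8",cv2.resize(s["image"][180:360,160:360],None,fx=3.5,fy=3.3,interpolation=cv2.INTER_CUBIC))
E
```

```text
12.9667 [ 0.53063921 -0.1452711   0.09354586] [ 1.79961862e+02  3.18165545e-03 -6.62782913e+01] 0.04277413634849836 [-1.38345019 -0.82736111  2.20682755] [-0.28546594  0.62403498  0.05395128]
```

View pics/wrist8.png

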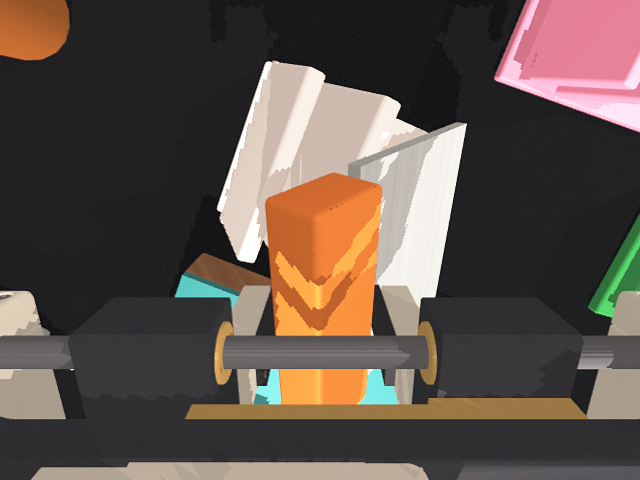

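View pics/scene8.png

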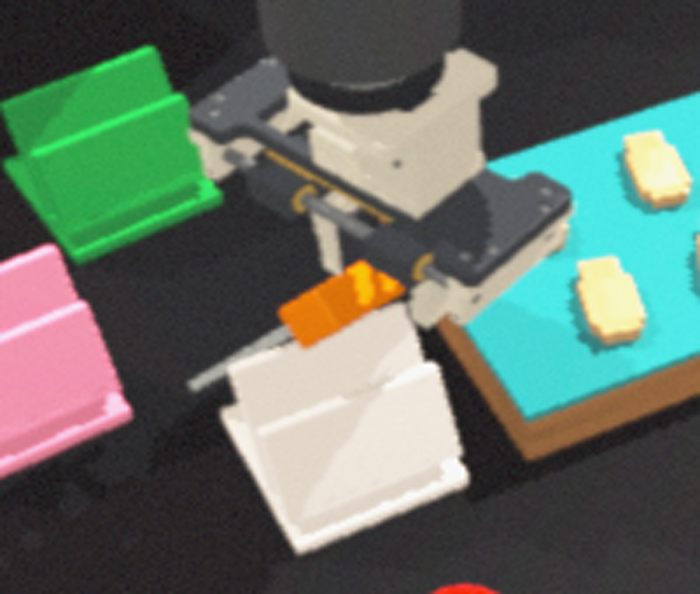

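Gripped at 43 mm, as expected for a lean of about 35°. I lift gently.

jog_arm --pt "-0.5 0 1 0" --pt "-0.5 0 2 0" --pt "-1 0 3 0" --pt "-1 0 4 0" --pt "-1 0 5 0" --pt "0 0 6 0" --pt "0 0 6 0" --pt "0 0 6 0" --pt "0 0 6 0" --pt "0 0 6 0"

```text
clock: 13.9
tool_pos: [0.527, -0.1451, 0.1393]
orientation: [-180.0, -0.0, -66.3]
force: [0.2, -1.0, -3.1]
opening: 0.0428
```

jog_arm --pt "0 0 6 0" --pt "0 0 6 0" --pt "0 0 6 0" --pt "0 0 6 0" --pt "0 0 6 0" --pt "0 0 6 0" --pt "0 0 5 0" --pt "0 0 4 0" --pt "0 0 2 0" --pt "0 0 0 0"

```text
clock: 14.73
tool_pos: [0.5271, -0.1451, 0.1861]
orientation: [-180.0, -0.0, -66.3]
force: [-0.4, -0.1, -3.6]
opening: 0.0428
```

```bash
python3 - <<'E'
from m import *
o=get_obs();print(o["clock"],o["tool_pos"],o["orientation"],o["opening"],o["force"],o["moment"])
s=snapshot("wrist");save("wrist9",s["image"])
s=snapshot("scene");save("scene9",cv2.resize(s["image"][150:350,160:380],None,fx=3.4,fy=3,interpolation=cv2.INTER_CUBIC))
E
```

```text
14.7333 [ 0.52714808 -0.14513408  0.18606319] [-1.79963255e+02 -1.58010328e-02 -6.62801169e+01] 0.042792779525750745 [-0.42551334 -0.08155198 -3.61446655] [ 0.11936663 -0.08778321 -0.02667373]
```

View pics/wrist9.png

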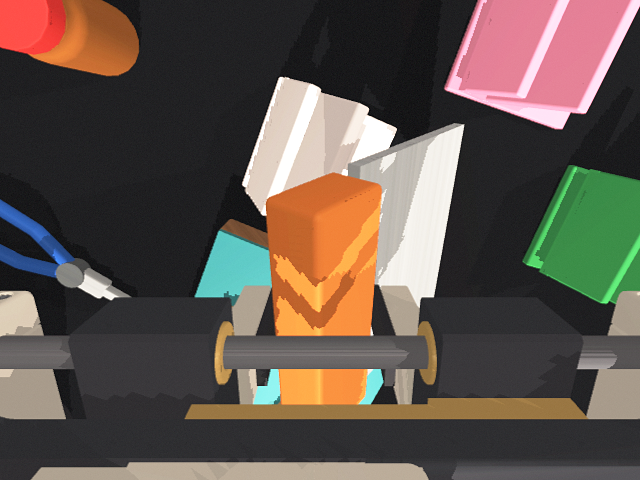

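View pics/scene9.png

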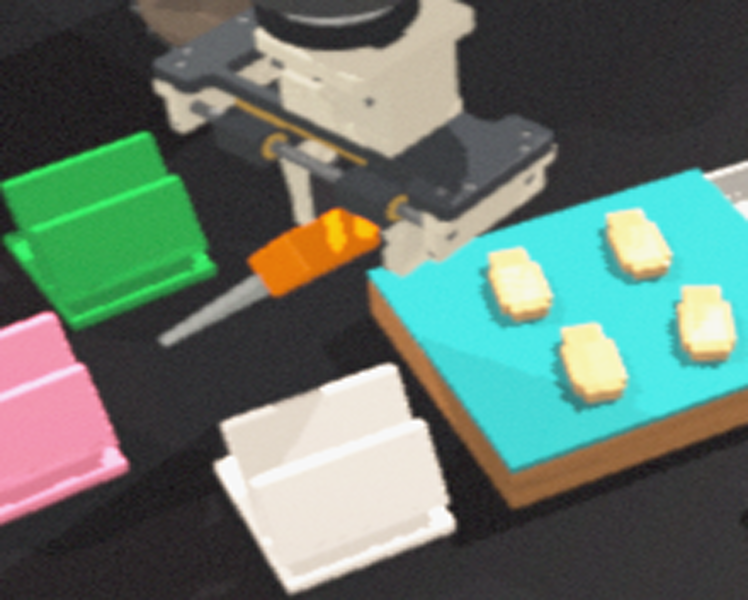

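The hold is steady, with the opening unchanged at 42.8 mm. I'll turn slowly and use the board's fixed -y side to push the blade upright so the pads lie flat on the handle.

jog_arm --pt "-1 -0.5 3 -0.5" --pt "-2 -1 4 -1.5" --pt "-3 -1.5 5 -2.5" --pt "-3 -1.5 5 -3" --pt "-3 -1.5 5 -3.2" --pt "-3 -1.5 5 -3.2" --pt "-3 -1.5 5 -3.2" --pt "-3 -1.5 5 -3.2" --pt "-3 -1.5 5 -3.2" --pt "-3 -1.5 5 -3.2"

```text
clock: 15.67
tool_pos: [0.4996, -0.1588, 0.2331]
orientation: [-180.0, -0.0, -93.2]
force: [-0.6, -0.7, -3.2]
opening: 0.0427
```

jog_arm --pt "-3 -1.5 0 -3.2" --pt "-3 -1.5 0 -3.2" --pt "-3 -1.5 0 -3.2" --pt "-3 -1.5 0 -3.2" --pt "-3 -1.5 0 -3.2" --pt "-3 -1.5 0 -3.2" --pt "-3 -1.5 0 -3.2" --pt "-3 -1.5 0 -3.2" --pt "-3 -1.5 0 -3.2" --pt "-3 -1.5 0 -3.2"

```text
clock: 16.5
tool_pos: [0.4696, -0.1738, 0.2328]
orientation: [-180.0, 0.0, -125.2]
force: [0.7, -0.1, -3.5]
opening: 0.0431
```

jog_arm --pt "-3 -1.5 0 -3.2" --pt "-3 -1.5 0 -3.2" --pt "-3 -1.5 0 -3.2" --pt "-3 -1.5 0 -3.2" --pt "-3 -1.5 0 -3.2" --pt "-3 -1.5 0 -3.2" --pt "-3 -1.5 0 -3.2" --pt "-3 -1.5 0 -3.2" --pt "-3 -1.5 0 -3.2" --pt "-3 -1.5 0 -3.2"

```text
clock: 17.33
tool_pos: [0.4396, -0.1888, 0.2329]
orientation: [-180.0, 0.0, -157.2]
force: [-1.3, -0.1, -3.4]
opening: 0.0426
```

jog_arm --pt "-2 -1.5 0 -3.2" --pt "-2 -1.5 0 -3.2" --pt "-2 -1.5 0 -3.2" --pt "-2 -1.5 0 -3.2" --pt "-1 -1.5 0 -3.2" --pt "-1 -1.5 0 -3.2" --pt "0 -1.5 0 -2" --pt "0 -1 0 -1.1" --pt "0 0 0 -0.4" --pt "0 0 0 0"

```text
clock: 18.17
tool_pos: [0.4298, -0.2002, 0.2327]
orientation: [-180.0, 0.0, -179.7]
force: [0.0, 0.0, -2.9]
opening: 0.0429
```

```bash
python3 - <<'E'
from m import *
o=get_obs();print(o["clock"],o["tool_pos"],o["orientation"],o["opening"],o["force"],o["moment"],o["joint_pos"].round())
s=snapshot("wrist");save("wrist10",s["image"])
s=snapshot("scene");save("scene10",cv2.resize(s["image"][150:350,160:380],None,fx=3.4,fy=3,interpolation=cv2.INTER_CUBIC))
s=snapshot("top");save("top10",cv2.resize(s["image"][150:400,300:560],None,fx=3,fy=2.4,interpolation=cv2.INTER_CUBIC))
E
```

```text
18.1667 [ 0.42983625 -0.20018736  0.23268162] [-1.79999029e+02  3.09693868e-03 -1.79699147e+02] 0.04285028215393147 [ 5.20849909e-04  3.49451767e-02 -2.89863745e+00] [-0.04914657 -0.18483702 -0.01089986] [ -1.   1. -23.   0. -66. -89.]
```

View pics/wrist10.png

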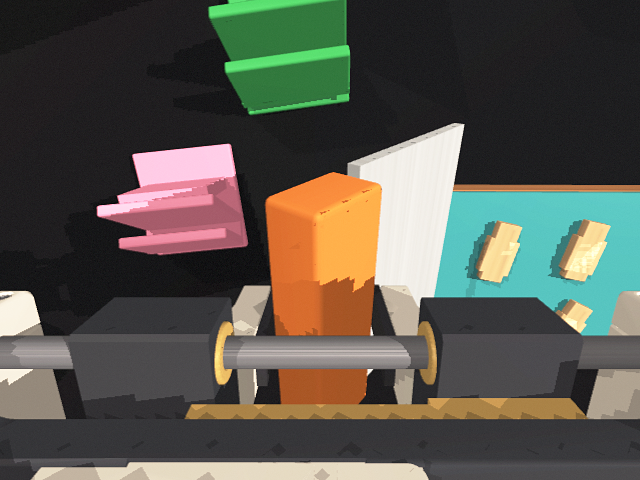

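View pics/scene10.png

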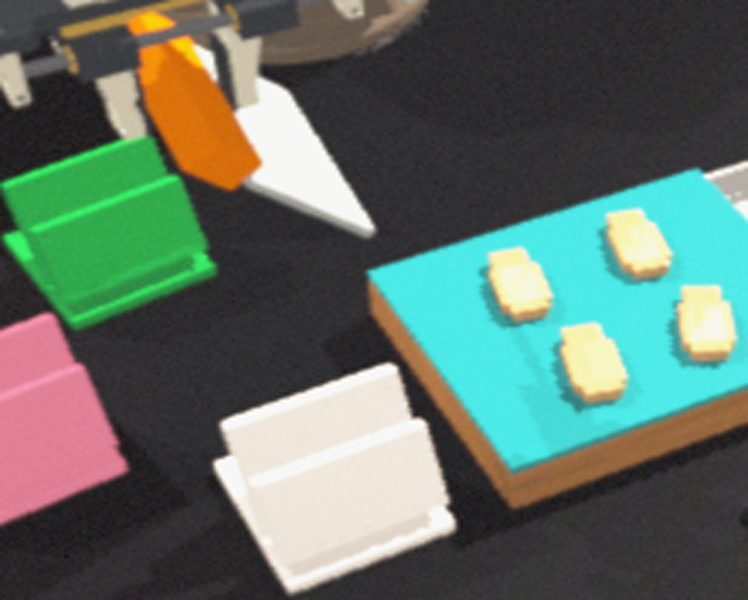

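View pics/top10.png

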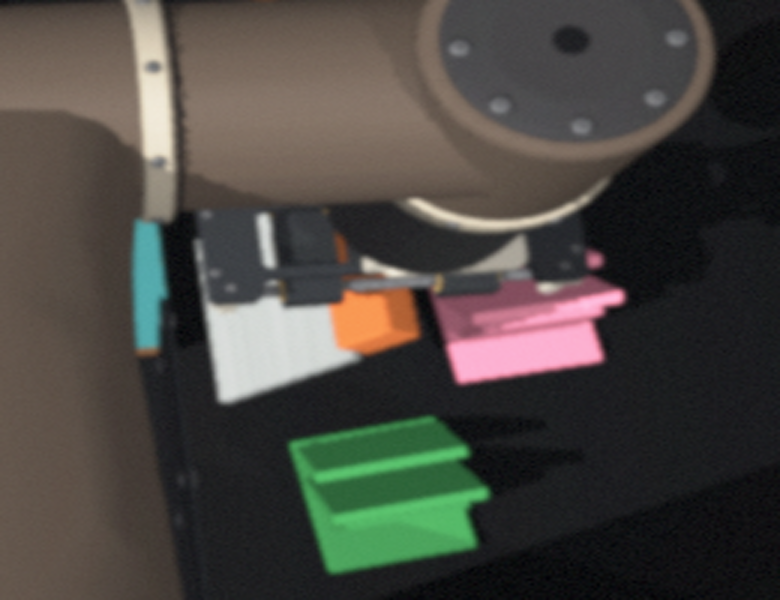

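```bash
python3 - <<'E'
from m import *
Cs=cam(snapshot("scene"));o=get_obs();Cw=cam(snapshot("wrist"),o)
c=Cs[4];d=plane(Cs,(269.4,228.3),0.)[0]-c
print('if x=.494',(c+d*(.494-c[0])/d[0]).round(3))
# far (-x) lower corner in wrist (464,125), upper blade corner (349,165)
c=Cw[4];d=plane(Cw,(464,125),0.)[0]-c
print('if x=.366',(c+d*(.366-c[0])/d[0]).round(3))
s=snapshot("top");Ct=cam(s)
# near(-x) lower corner in top: crop (222,402)
print(tri(Cw,Ct,(464,125),(222/3+300,402/2.4+150)))
E
```

```text
if x=.494 [ 0.494 -0.126  0.157]
if x=.366 [ 0.366  1.033 -3.027]
(array([ 348.12073862, -120.52642393,  170.51444401]), np.float64(1.9293192711400244))
```

jog_arm --pt "-1 0 -5 0" --pt "-1 0 -8 0" --pt "-1 0 -10 0" --pt "-1 0 -10 0" --pt "-1 0 -10 0" --pt "-1 0 -10 0" --pt "-1 0 -10 0" --pt "-1 0 -10 0" --pt "-1 0 -7 0" --pt "-1 0 -5 0"

```text
clock: 19.3
tool_pos: [0.4195, -0.2001, 0.1464]
orientation: [180.0, -0.1, -179.7]
force: [-0.9, 0.3, -4.0]
opening: 0.043
```

jog_arm --pt "0 0 -8 0" --pt "0 0 -8 0" --pt "0 0 -8 0" --pt "0 0 -8 0" --pt "0 0 -8 0" --pt "0 0 -6 0" --pt "0 0 -2 0" --pt "0 1 0 0" --pt "0 3 0 0" --pt "0 4 0 0"

```text
clock: 20.13
tool_pos: [0.4203, -0.192, 0.0999]
orientation: [-180.0, 0.0, -179.7]
force: [-0.5, -0.2, -2.6]
opening: 0.043
```

jog_arm --pt "0 4 0 0" --pt "0 4 0 0" --pt "0 4 0 0" --pt "0 4 0 0" --pt "0 4 0 0" --pt "0 4 0 0" --pt "0 4 0 0" --pt "0 4 0 0" --pt "0 4 0 0" --pt "0 4 0 0"

```text
clock: 20.97
tool_pos: [0.4196, -0.1546, 0.1035]
orientation: [-179.7, -0.0, -179.5]
force: [-17.3, -12.6, 43.4]
opening: 0.0374
```

```bash
python3 - <<'E'
from m import *
o=get_obs();print(o["clock"],o["tool_pos"],o["orientation"],o["opening"],o["force"],o["moment"])
s=snapshot("wrist");save("wrist11",s["image"])
s=snapshot("scene");save("scene11",cv2.resize(s["image"][150:350,160:380],None,fx=3.4,fy=3,interpolation=cv2.INTER_CUBIC))
E
```

```text
20.9667 [ 0.41958928 -0.15464763  0.10347248] [-1.79701262e+02 -1.22707788e-02 -1.79521599e+02] 0.03742347423826052 [-17.33918974 -12.56061543  43.44636893] [-4.16579728  6.07834504  0.2715734 ]
```

View pics/wrist11.png

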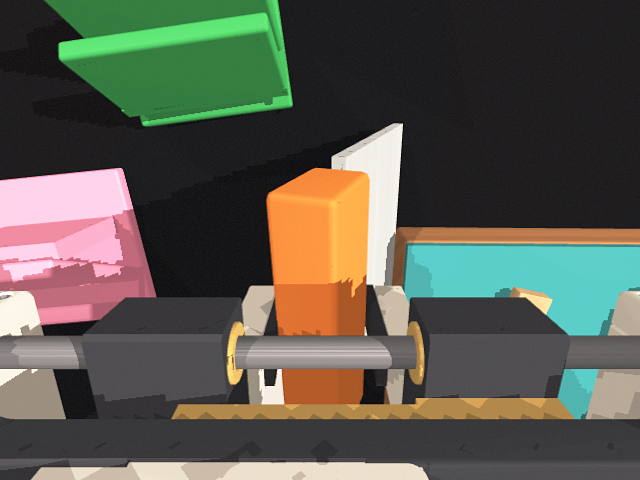

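View pics/scene11.png

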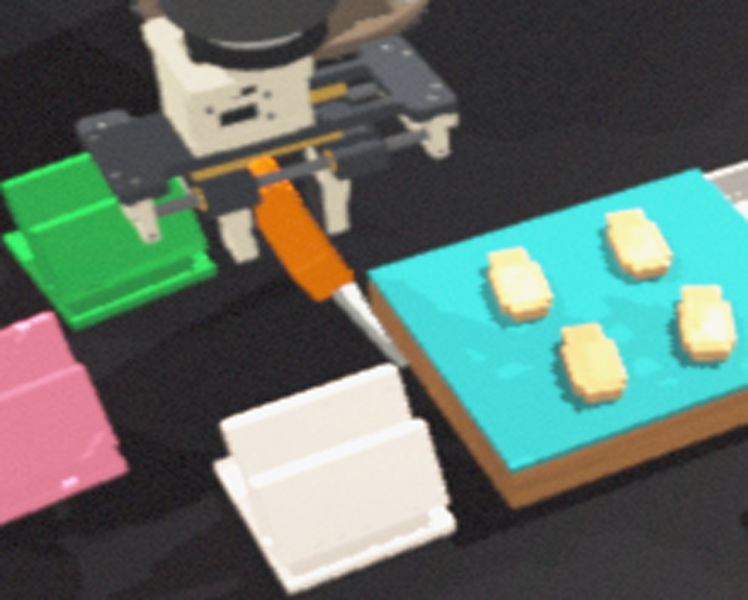

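It is working: the lean is falling and the opening is 37 mm. But the blade corner now presses on the counter (43 N). I raise and continue.

jog_arm --pt "0 0 6 0" --pt "0 0 6 0" --pt "0 2 5 0" --pt "0 4 3 0" --pt "0 4 2 0" --pt "0 4 1 0" --pt "0 4 1 0" --pt "0 4 1 0" --pt "0 4 0 0" --pt "0 4 0 0"

```text
clock: 21.9
tool_pos: [0.4199, -0.1216, 0.1244]
orientation: [180.0, -0.0, -179.7]
force: [0.5, 0.3, -4.1]
opening: 0.0257
```

```bash
python3 - <<'E'
from m import *
o=get_obs();print(o["clock"],o["tool_pos"],o["orientation"],o["opening"],o["force"],o["moment"])
s=snapshot("wrist");save("wrist12",s["image"])
s=snapshot("scene");save("scene12",cv2.resize(s["image"][150:350,160:380],None,fx=3.4,fy=3,interpolation=cv2.INTER_CUBIC))
E
```

```text
21.9 [ 0.41989848 -0.12164015  0.12441474] [ 1.79998771e+02 -1.40402581e-02 -1.79676925e+02] 0.02572342093803667 [ 0.51168137  0.2668318  -4.08223177] [ 0.01620107 -0.17947606 -0.02110495]
```

View pics/wrist12.png

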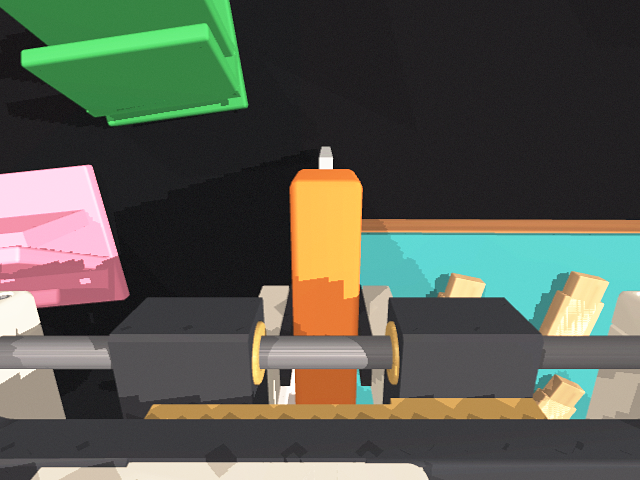

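View pics/scene12.png

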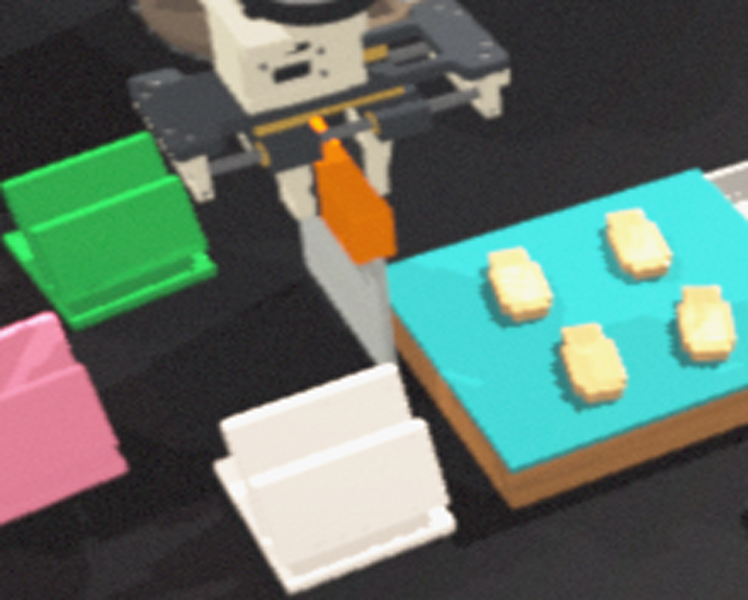

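The grip is now flat (25.7 mm) and the blade vertical. I level its lower edge by pressing lightly on the counter.

jog_arm --pt "0 -3 -3 0" --pt "0 -3 -4 0" --pt "0 0 -3 0" --pt "0 0 -2 0" --pt "0 0 -2 0" --pt "0 0 -2 0" --pt "0 0 -2 0" --pt "0 0 0 0" --pt "0 0 0 0" --pt "0 0 0 0"

```text
clock: 22.83
tool_pos: [0.4237, -0.1289, 0.1106]
orientation: [-179.9, 0.4, -179.6]
force: [-7.6, 2.4, 36.0]
opening: 0.0257
```

```bash
python3 - <<'E'
from m import *
o=get_obs();print(o["clock"],o["tool_pos"],o["opening"],o["force"],o["moment"])
s=snapshot("scene");save("scene13",cv2.resize(s["image"][180:310,200:330],None,fx=4.6,fy=4.6,interpolation=cv2.INTER_CUBIC))
E
```

```text
22.8333 [ 0.42366303 -0.1288508   0.11061354] 0.025748904488269872 [-7.64131858  2.39667469 35.97291665] [ 1.20782102  2.31692435 -0.08973319]
```

View pics/scene13.png

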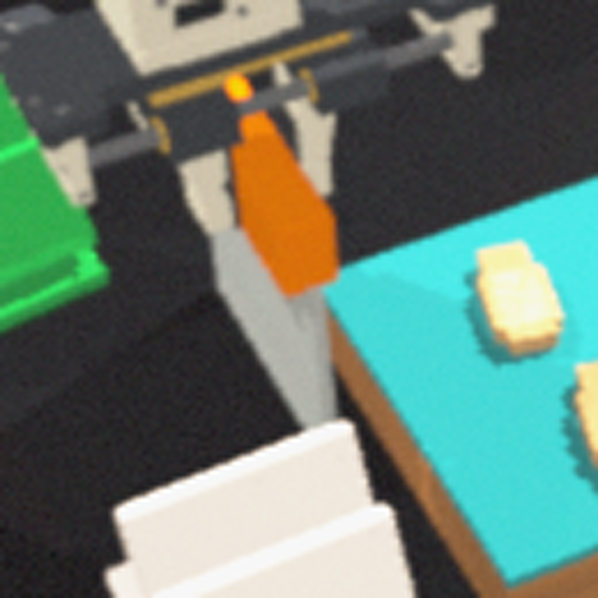

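The corner has stuck under friction. I drag gently towards -x while pressing to help it level.

jog_arm --pt "-2 0 0 0" --pt "-2 0 0 0" --pt "-3 0 -0.5 0" --pt "-3 0 -0.5 0" --pt "-3 0 -0.5 0" --pt "-3 0 -0.5 0" --pt "-3 0 0 0" --pt "0 0 0 0" --pt "0 0 0 0" --pt "0 0 0 0"

```text
clock: 23.72
tool_pos: [0.4165, -0.1279, 0.1127]
orientation: [-179.9, 1.7, -179.3]
force: [16.7, -0.2, 33.2]
opening: 0.026
```

```bash
python3 - <<'E'
from m import *
o=get_obs();print(o["clock"],o["tool_pos"],o["orientation"],o["opening"],o["force"],o["moment"])
s=snapshot("scene");save("scene14",cv2.resize(s["image"][180:310,200:330],None,fx=4.6,fy=4.6,interpolation=cv2.INTER_CUBIC))
E
```

```text
23.7167 [ 0.41652387 -0.12792348  0.11271157] [-179.90138074    1.67324026 -179.34689992] 0.02600008983977826 [16.68482983 -0.18702277 33.17679256] [-0.24337962 -6.73483741  0.01311092]
```

View pics/scene14.png

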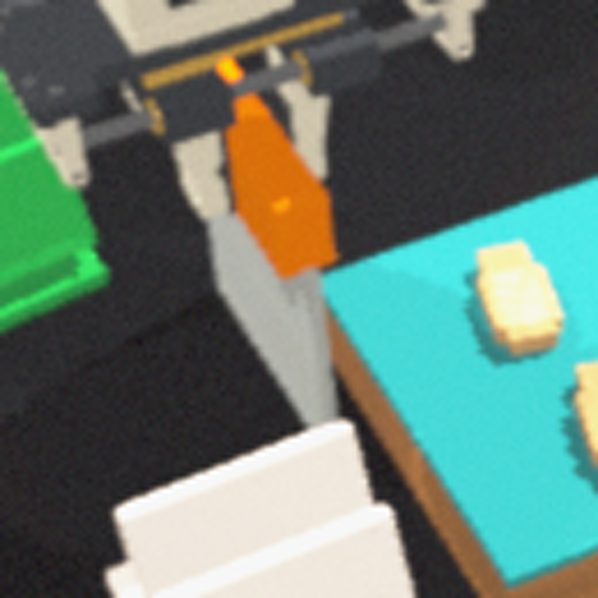

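jog_arm --pt "0 0 3 0" --pt "0 0 5 0" --pt "0 0 6 0" --pt "0 0 6 0" --pt "0 0 6 0" --pt "0 0 6 0" --pt "0 0 4 0" --pt "0 0 0 0" --pt "0 0 0 0" --pt "0 0 0 0"

```text
clock: 24.6
tool_pos: [0.4007, -0.1281, 0.1403]
orientation: [180.0, -0.0, -179.7]
force: [1.1, 0.0, -3.2]
opening: 0.0256
```

```bash
python3 - <<'E'
from m import *
o=get_obs();print(o["clock"],o["tool_pos"],o["orientation"],o["opening"],o["force"],o["moment"])
s=snapshot("scene");save("scene15",cv2.resize(s["image"][160:290,190:320],None,fx=4.6,fy=4.6,interpolation=cv2.INTER_CUBIC))
s=snapshot("wrist");save("wrist15",s["image"])
E
```

```text
24.6 [ 0.40066973 -0.12810604  0.14028748] [ 1.79994573e+02 -2.64265329e-02 -1.79686905e+02] 0.025621059486306257 [ 1.10556428  0.04260541 -3.21309109] [-0.00989873 -0.16052242 -0.03674861]
```

View pics/scene15.png

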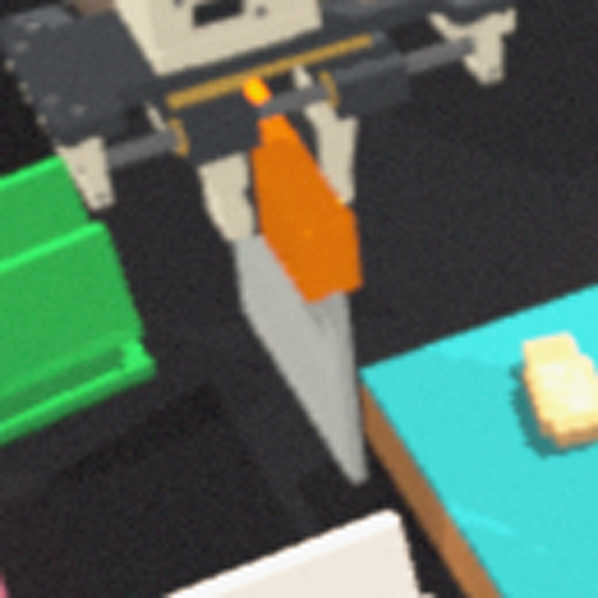

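View pics/wrist15.png

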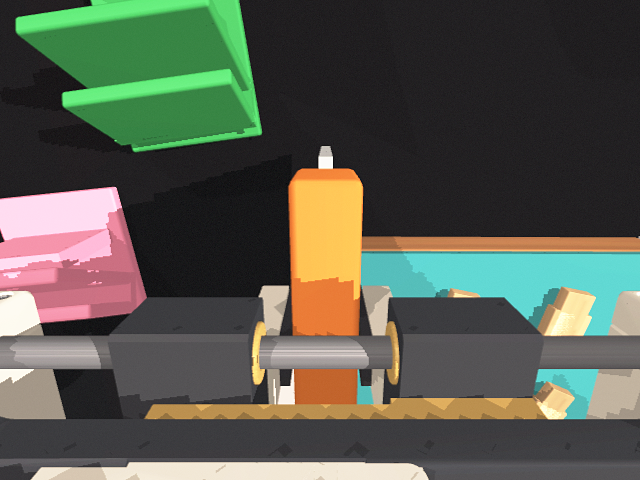

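```bash
python3 - <<'E'
from m import *
C=cam(snapshot("scene"));c=C[4]
P=[]
for n,(u,v) in {"lower+x":(355,482),"lower-x":(243,307),"upper-x":(237,243),"handle bottom+x front":(310,300)}.items():
    y=-.1281-(.013 if 'handle' in n else .003)
    d=plane(C,(u/4.6+190,v/4.6+160),0.)[0]-c;p=c+d*(y-c[1])/d[1];P.append(p);print(n,p.round(4))
e=P[0]-P[1];print(np.linalg.norm(e),np.degrees(np.arctan2(e[2],e[0])))
E
```

```text
lower+x [ 0.4755 -0.1311  0.0429]
lower-x [ 0.3411 -0.1311  0.0363]
upper-x [ 0.3458 -0.1311  0.0805]
handle bottom+x front [ 0.4722 -0.1411  0.1531]
0.1345437576725114 2.8269856579216808
```

The edge is now within about 3° of level, with the +x end high. The same trick the other way, more gently.

jog_arm --pt "0 0 -8 0" --pt "0 0 -8 0" --pt "0 0 -8 0" --pt "0 0 -6 0" --pt "0 0 -4 0" --pt "0 0 -2 0" --pt "0 0 -1 0" --pt "0 0 -1 0" --pt "0 0 0 0" --pt "0 0 0 0"

```text
clock: 25.58
tool_pos: [0.4045, -0.1284, 0.1061]
orientation: [-179.9, 0.4, -179.5]
force: [-8.1, 4.0, 39.7]
opening: 0.0258
```

jog_arm --pt "1 0 -0.5 0" --pt "1 0 -0.5 0" --pt "2 0 -0.5 0" --pt "2 0 -0.5 0" --pt "2 0 0 0" --pt "0 0 0 0" --pt "0 0 0 0" --pt "0 0 0 0" --pt "0 0 0 0" --pt "0 0 0 0"

```text
clock: 26.42
tool_pos: [0.409, -0.1287, 0.103]
orientation: [-179.9, 0.0, -179.6]
force: [-15.0, 4.7, 39.5]
opening: 0.0259
```

jog_arm --pt "0 0 3 0" --pt "0 0 5 0" --pt "0 0 6 0" --pt "0 0 6 0" --pt "0 0 6 0" --pt "0 0 6 0" --pt "0 0 4 0" --pt "0 0 0 0" --pt "0 0 0 0" --pt "0 0 0 0"

```text
clock: 27.25
tool_pos: [0.4087, -0.1281, 0.1364]
orientation: [180.0, -0.0, -179.7]
force: [-0.2, -0.2, -2.4]
opening: 0.0259
```

```bash
python3 - <<'E'
from m import *
o=get_obs();print(o["clock"],o["tool_pos"],o["orientation"],o["opening"],o["force"],o["moment"])
s=snapshot("scene");save("scene16",cv2.resize(s["image"][160:280,190:310],None,fx=5,fy=5,interpolation=cv2.INTER_CUBIC))
E
```

```text
27.25 [ 0.40874839 -0.12811555  0.13635913] [ 1.79993958e+02 -1.67679909e-02 -1.79688426e+02] 0.025912093574394505 [-0.19684631 -0.18711893 -2.4235809 ] [-0.03809959 -0.14112439  0.02421211]
```

View pics/scene16.png

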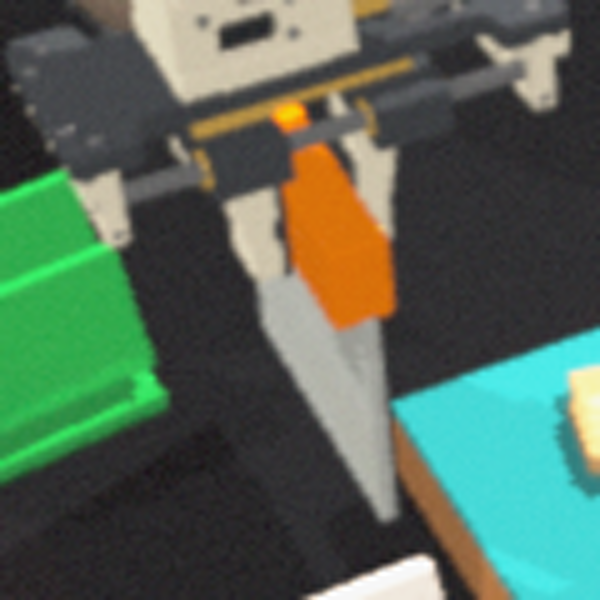

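```bash
python3 - <<'E'
from m import *
C=cam(snapshot("scene"));c=C[4]
P=[]
for n,(u,v) in {"lower+x":(383,521),"lower-x":(266,325),"upper-x":(258,282),"handle bottom+x front":(340,328),"hb -x":(300,275)}.items():
    y=-.1281-(.013 if 'h' in n else .003)
    d=plane(C,(u/5+190,v/5+160),0.)[0]-c;p=c+d*(y-c[1])/d[1];P.append(p);print(n,p.round(4))
e=P[0]-P[1];print(np.linalg.norm(e),np.degrees(np.arctan2(e[2],e[0])))
e=P[0]-P[3];print(np.linalg.norm(e),np.degrees(np.arctan2(e[0],-e[2])))
x=np.array([[.344,-.131,.034],[.474,-.131,.034]]);print((proj(C,x)-[190,160])*5)
E
```

```text
lower+x [ 0.4724 -0.1311  0.0417]
lower-x [ 0.3458 -0.1311  0.0453]
upper-x [ 0.3427 -0.1311  0.0679]
handle bottom+x front [ 0.4755 -0.1411  0.1548]
hb -x [ 0.4347 -0.1411  0.1489]
0.12663341090584188 -1.652904015102031
0.11364885048629013 -1.5489836577126075
[[267.29267217 341.40248811]
 [386.13346975 536.36773577]]
```

The tilt is now about -1.6°, good enough against 10 mm chips, with the lower edge about 0.102 below the TCP. First wipe is the -x pair (x 435–503), blade centre 447, so the blade spans 382–512 and clears the +x pair.

jog_arm --pt "0 0 5 0" --pt "0 0 10 0" --pt "0 0 13 0" --pt "0 0 12 0" --pt "5 7 0 0" --pt "8 11 0 0" --pt "8 11 0 0" --pt "8 11 0 0" --pt "6 9 0 0" --pt "3 4 0 0"

```text
clock: 28.18
tool_pos: [0.448, -0.0735, 0.176]
orientation: [-180.0, -0.0, -179.6]
force: [-0.2, 0.2, -3.3]
opening: 0.0259
```

jog_arm --pt "0 0 -5 0" --pt "0 0 -8 0" --pt "0 0 -8 0" --pt "0 0 -5 0" --pt "0 0 -2 0" --pt "0 0 -1 0" --pt "0 0 -1 0" --pt "0 0 0 0" --pt "0 0 0 0" --pt "0 0 0 0"

```text
clock: 29.02
tool_pos: [0.4471, -0.0751, 0.1468]
orientation: [180.0, 0.0, -179.7]
force: [0.6, 0.5, -2.4]
opening: 0.0261
```

```bash
python3 - <<'E'
from m import *
o=get_obs();print(o["clock"],o["tool_pos"],o["orientation"],o["opening"],o["force"],o["moment"])
s=snapshot("scene");save("scene17",cv2.resize(s["image"][160:310,230:400],None,fx=4.5,fy=4,interpolation=cv2.INTER_CUBIC))
s=snapshot("wrist");save("wrist17",s["image"])
E
```

```text
29.0167 [ 0.44711677 -0.07514185  0.14684824] [ 1.79992736e+02  3.45043787e-02 -1.79683402e+02] 0.02611528348896746 [ 0.56317041  0.54152817 -2.42455992] [ 0.01751284 -0.16624958  0.02947613]
```

View pics/scene17.png

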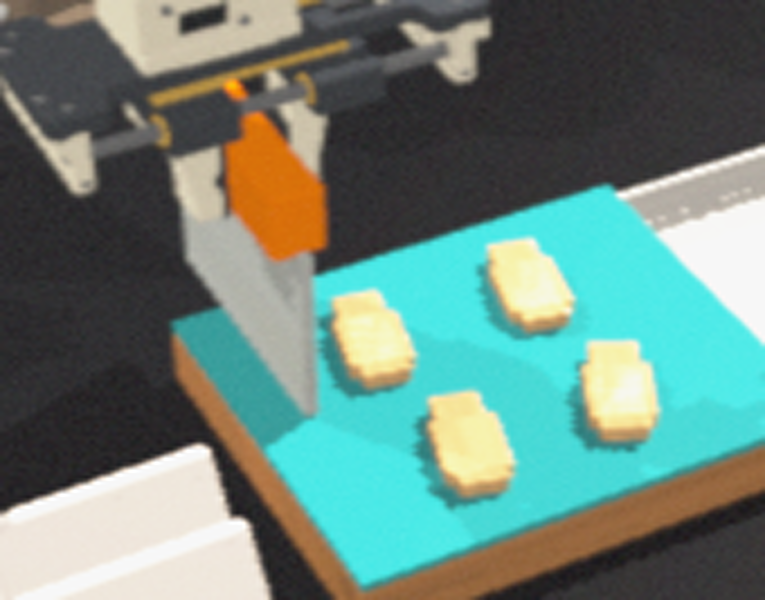

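View pics/wrist17.png

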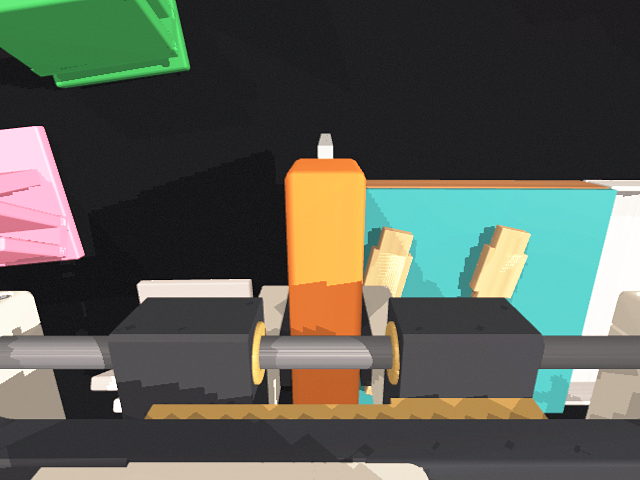

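The blade tip is 0–3 mm past the near chip's end and about 18 mm from the next chip. I shift +8 mm in x and lower to touch.

jog_arm --pt "4 0 0 0" --pt "4 0 0 0" --pt "0 0 -1 0" --pt "0 0 -0.5 0" --pt "0 0 -0.5 0" --pt "0 0 0 0" --pt "0 0 0 0" --pt "0 0 0 0" --pt "0 0 0 0" --pt "0 0 0 0"

```text
clock: 29.95
tool_pos: [0.4556, -0.0751, 0.1452]
orientation: [180.0, 0.1, -179.7]
force: [-0.3, 0.2, 5.9]
opening: 0.0258
```

jog_arm --pt "0 2 0.7 0" --pt "0 5 0 0" --pt "0 8 0 0" --pt "0 8 0 0" --pt "0 8 0 0" --pt "0 8 0 0" --pt "0 8 0 0" --pt "0 8 0 0" --pt "0 8 0 0" --pt "0 8 0 0"

```text
clock: 30.78
tool_pos: [0.4549, -0.0033, 0.1453]
orientation: [-180.0, -0.0, -179.7]
force: [-0.5, -2.8, 1.4]
opening: 0.026
```

```bash
python3 - <<'E'
from m import *
o=get_obs();print(o["clock"],o["tool_pos"],o["opening"],o["force"],o["moment"])
s=snapshot("scene");save("scene18",cv2.resize(s["image"][160:310,230:400],None,fx=4.5,fy=4,interpolation=cv2.INTER_CUBIC))
E
```

```text
30.7833 [ 0.45486256 -0.00326702  0.14525251] 0.02598051005471493 [-0.46123379 -2.78412567  1.39238148] [-1.32993555 -0.48683922 -0.13182737]
```

View pics/scene18.png

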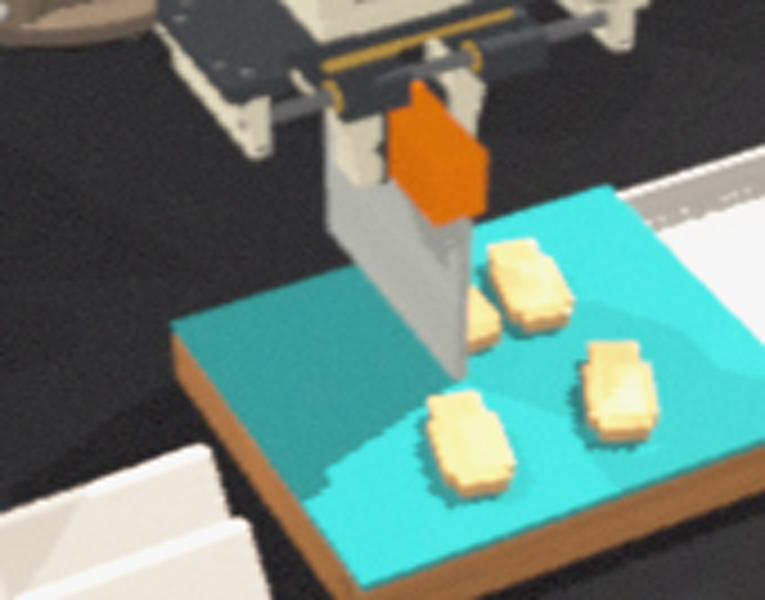

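The stroke goes well: the blade tip at crop (465,375) passes clear of the +x chips while pushing the -x pair. I continue past the edge to y = 157.

jog_arm --pt "0 8 0 0" --pt "0 8 0 0" --pt "0 8 0 0" --pt "0 8 0 0" --pt "0 8 0 0" --pt "0 8 0 0" --pt "0 8 0 0" --pt "0 8 0 0" --pt "0 8 0 0" --pt "0 8 0 0"

```text
clock: 31.67
tool_pos: [0.4549, 0.0766, 0.1452]
orientation: [-180.0, -0.0, -179.7]
force: [-0.0, -3.5, 2.1]
opening: 0.026
```

jog_arm --pt "0 8 0 0" --pt "0 8 0 0" --pt "0 8 0 0" --pt "0 8 0 0" --pt "0 8 0 0" --pt "0 8 0 0" --pt "0 8 0 0" --pt "0 8 0 0" --pt "0 8 0 0" --pt "0 6 0 0"

```text
clock: 32.5
tool_pos: [0.4545, 0.155, 0.1446]
orientation: [180.0, -0.1, -179.7]
force: [0.4, 0.6, -3.0]
opening: 0.0255
```

```bash
python3 - <<'E'
from m import *
o=get_obs();print(o["clock"],o["tool_pos"],o["opening"],o["force"],o["moment"])
s=snapshot("scene");save("scene19",cv2.resize(s["image"][150:320,230:500],None,fx=2.9,fy=2.9,interpolation=cv2.INTER_CUBIC))
E
```

```text
32.5 [0.4544743  0.15501919 0.14463261] 0.025545062384523125 [ 0.35392848  0.63657012 -2.9540805 ] [ 0.00749062 -0.19928287  0.00714712]
```

View pics/scene19.png

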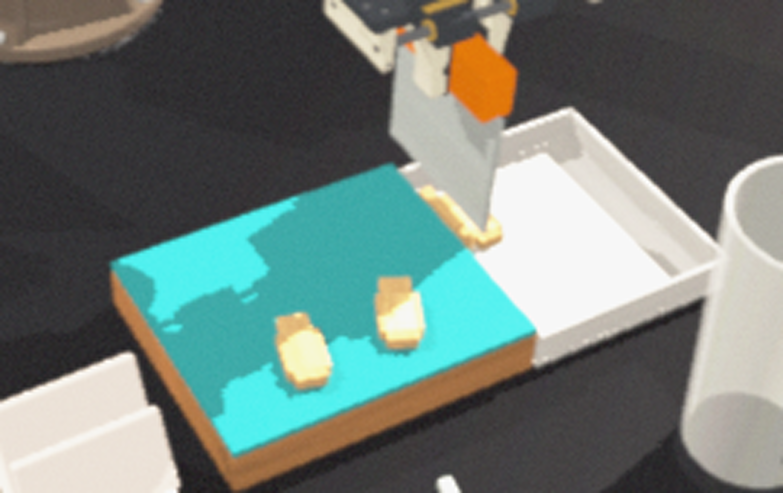

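jog_arm --pt "0 0 6 0" --pt "0 0 10 0" --pt "0 0 12 0" --pt "0 0 12 0" --pt "10 -14 0 0" --pt "20 -28 0 0" --pt "25 -36 0 0" --pt "25 -36 0 0" --pt "20 -33 0 0" --pt "15 -28 0 0"

```text
clock: 33.38
tool_pos: [0.5688, -0.0201, 0.1863]
orientation: [-180.0, 0.1, -179.7]
force: [0.3, 0.0, -3.2]
opening: 0.026
```

```bash
python3 - <<'E'
from m import *
o=get_obs();print(o["clock"],o["tool_pos"],o["opening"],o["force"],o["moment"])
s=snapshot("scene");save("scene20",cv2.resize(s["image"][150:320,230:500],None,fx=2.9,fy=2.9,interpolation=cv2.INTER_CUBIC))
s=snapshot("top");save("top20",cv2.resize(s["image"][190:330,140:360],None,fx=3.5,fy=3.5,interpolation=cv2.INTER_CUBIC))
E
```

```text
33.3833 [ 0.56883301 -0.02012623  0.18627049] 0.02599010011964695 [ 0.33724737  0.04744691 -3.19527215] [ 0.21446798 -0.36566047  0.02607031]
```

View pics/scene20.png

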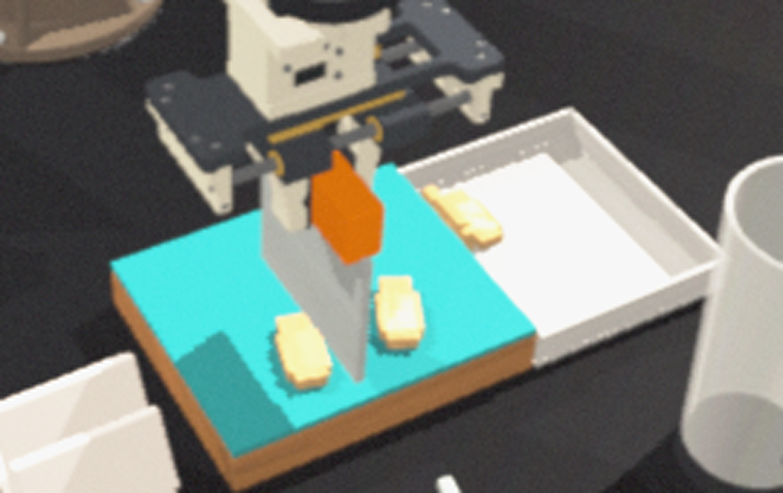

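View pics/top20.png

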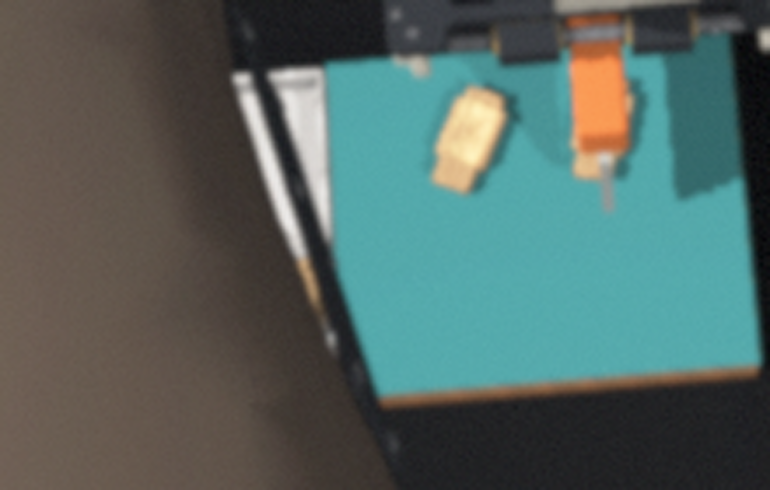

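Two chips are in the tray by its near wall, and the pad's -x half is clear. Now the +x pair, with the blade spanning about 504–634.

jog_arm --pt "0 -8 0 0" --pt "0 -14 0 0" --pt "0 -14 0 0" --pt "0 -14 0 0" --pt "0 -10 0 0" --pt "0 -4 0 0" --pt "0 0 -8 0" --pt "0 0 -10 0" --pt "0 0 -10 0" --pt "0 0 -8 0"

```text
clock: 34.32
tool_pos: [0.5667, -0.0809, 0.1474]
orientation: [180.0, -0.1, -179.7]
force: [1.1, 0.5, -3.9]
opening: 0.0257
```

jog_arm --pt "0 0 -2 0" --pt "0 0 -1 0" --pt "0 0 -1 0" --pt "0 0 -0.5 0" --pt "0 0 0 0" --pt "0 0 0 0" --pt "0 0 0 0" --pt "0 0 0 0" --pt "0 0 0 0" --pt "0 0 0 0"

```text
clock: 35.15
tool_pos: [0.5676, -0.0816, 0.1451]
orientation: [180.0, 0.0, -179.7]
force: [-2.7, 1.3, 2.1]
opening: 0.0259
```

```bash
python3 - <<'E'
from m import *
o=get_obs();print(o["clock"],o["tool_pos"],o["opening"],o["force"],o["moment"])
s=snapshot("scene");save("scene21",cv2.resize(s["image"][160:310,230:400],None,fx=4.5,fy=4,interpolation=cv2.INTER_CUBIC))
E
```

```text
35.15 [ 0.56764743 -0.08155248  0.14511576] 0.02591126155792349 [-2.7409873   1.28951726  2.11992129] [0.7012415  0.73698389 0.07109247]
```

View pics/scene21.png

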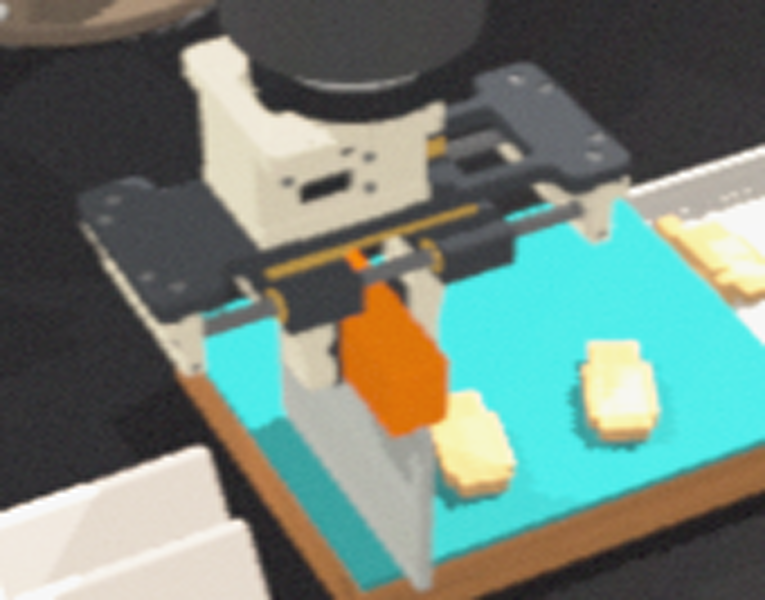

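jog_arm --pt "0 3 0.3 0" --pt "0 6 0 0" --pt "0 9 0 0" --pt "0 9 0 0" --pt "0 9 0 0" --pt "0 9 0 0" --pt "0 9 0 0" --pt "0 9 0 0" --pt "0 9 0 0" --pt "0 9 0 0"

```text
clock: 36.03
tool_pos: [0.5674, 0.0004, 0.1451]
orientation: [-180.0, -0.0, -179.7]
force: [0.1, -1.8, 0.1]
opening: 0.0262
```

jog_arm --pt "0 9 0 0" --pt "0 9 0 0" --pt "0 9 0 0" --pt "0 9 0 0" --pt "0 9 0 0" --pt "0 9 0 0" --pt "0 9 0 0" --pt "0 9 0 0" --pt "0 9 0 0" --pt "0 9 0 0"

```text
clock: 36.87
tool_pos: [0.5675, 0.0903, 0.1451]
orientation: [-180.0, 0.0, -179.7]
force: [-0.1, -3.0, 1.9]
opening: 0.026
```

jog_arm --pt "0 9 0 0" --pt "0 9 0 0" --pt "0 9 0 0" --pt "0 9 0 0" --pt "0 9 0 0" --pt "0 9 0 0" --pt "0 8 0 0" --pt "0 8 0 0" --pt "0 5 0 0" --pt "0 2 0 0"

```text
clock: 37.7
tool_pos: [0.5673, 0.1674, 0.1446]
orientation: [-180.0, -0.0, -179.6]
force: [0.4, 0.4, -3.1]
opening: 0.026
```

```bash
python3 - <<'E'
from m import *
o=get_obs();print(o["clock"],o["tool_pos"],o["opening"],o["force"],o["moment"])
s=snapshot("scene");save("scene22",cv2.resize(s["image"][150:320,230:500],None,fx=2.9,fy=2.9,interpolation=cv2.INTER_CUBIC))
E
```

```text
37.7 [0.56725401 0.16744635 0.144642  ] 0.025961681680950827 [ 0.37878913  0.3936218  -3.14872803] [-0.0176716  -0.17009882  0.00059154]
```

View pics/scene22.png

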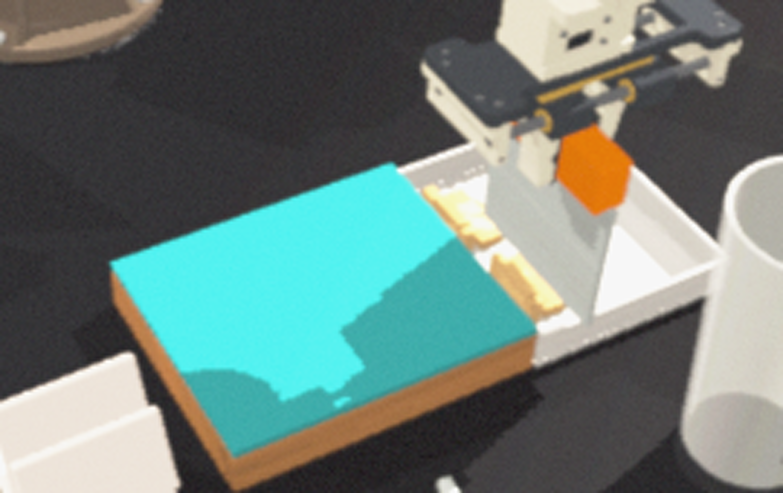

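The pad is clear, and all four chips lie in the tray along its near wall. Now back to the stand: raise, turn +90.7° and go above the slot.

jog_arm --pt "0 -2 8 0" --pt "0 -8 14 1" --pt "0 -12 16 2" --pt "0 -15 16 3" --pt "0 -16 12 4" --pt "0 -16 5 4" --pt "0 -16 0 4" --pt "0 -16 0 4" --pt "0 -16 0 4" --pt "0 -16 0 4"

```text
clock: 38.58
tool_pos: [0.5672, 0.032, 0.2168]
orientation: [-180.0, 0.0, -149.5]
force: [-0.5, -0.4, -3.3]
opening: 0.026
```

jog_arm --pt "0 -16 0 4.2" --pt "0 -16 0 4.2" --pt "0 -16 0 4.2" --pt "0 -16 0 4.2" --pt "0 -16 0 4.2" --pt "0 -16 0 4.2" --pt "0 -16 0 4.2" --pt "0 -16 0 4.2" --pt "0 -16 0 4.2" --pt "0 -16 0 4.2"

```text
clock: 39.42
tool_pos: [0.567, -0.1279, 0.2168]
orientation: [-180.0, 0.0, -107.5]
force: [0.1, -0.1, -3.5]
opening: 0.0257
```

jog_arm --pt "-1 -14 0 4" --pt "-1 -14 0 4" --pt "-1 -14 0 4" --pt "-1 -12 0 3.5" --pt "-1 -8 0 2" --pt "-1 -4 0 1" --pt "-1 -2 0 0.2" --pt "0 0 0 0" --pt "0 0 0 0" --pt "0 0 0 0"

```text
clock: 40.25
tool_pos: [0.5605, -0.1942, 0.2162]
orientation: [-180.0, 0.0, -89.0]
force: [-0.7, -0.4, -2.7]
opening: 0.026
```

```bash
python3 - <<'E'
from m import *
o=get_obs();print(o["clock"],o["tool_pos"],o["orientation"],o["opening"],o["force"],o["moment"])
s=snapshot("scene");save("scene23",cv2.resize(s["image"][190:350,180:340],None,fx=4,fy=3.7,interpolation=cv2.INTER_CUBIC))
s=snapshot("wrist");save("wrist23",s["image"])
s=snapshot("top");save("top23",cv2.resize(s["image"][190:330,140:360],None,fx=3.5,fy=3.5,interpolation=cv2.INTER_CUBIC))
E
```

```text
40.25 [ 0.56049045 -0.19421783  0.21619543] [-1.79992276e+02  2.92143120e-03 -8.89980801e+01] 0.02602848820951637 [-0.69310168 -0.35784359 -2.73579948] [ 0.13331362 -0.00525868  0.04716173]
```

View pics/scene23.png

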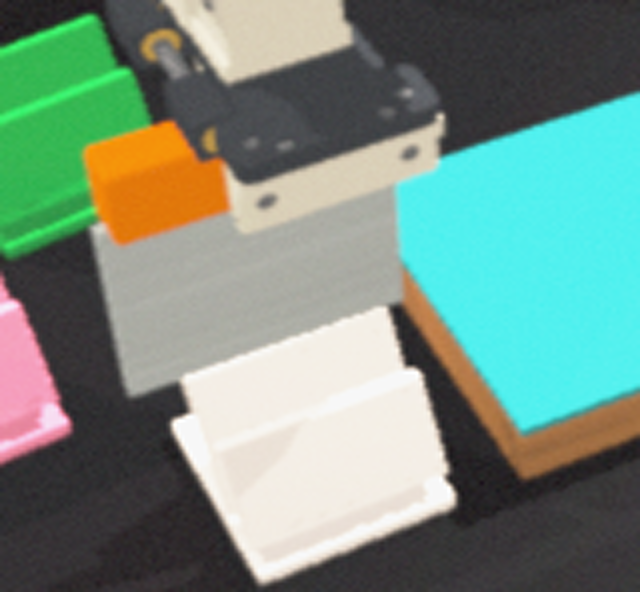

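View pics/wrist23.png

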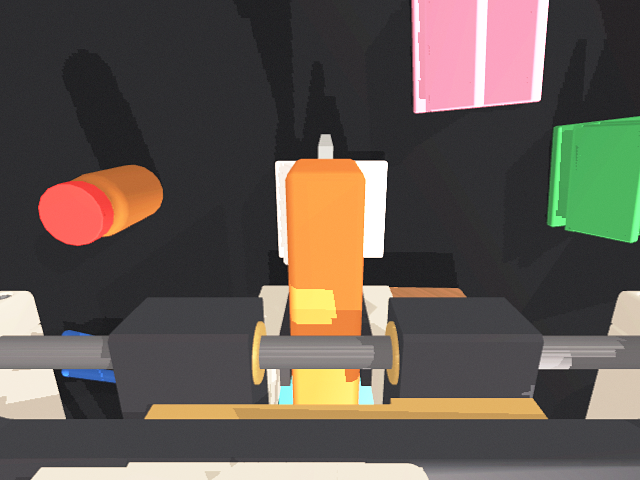

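View pics/top23.png

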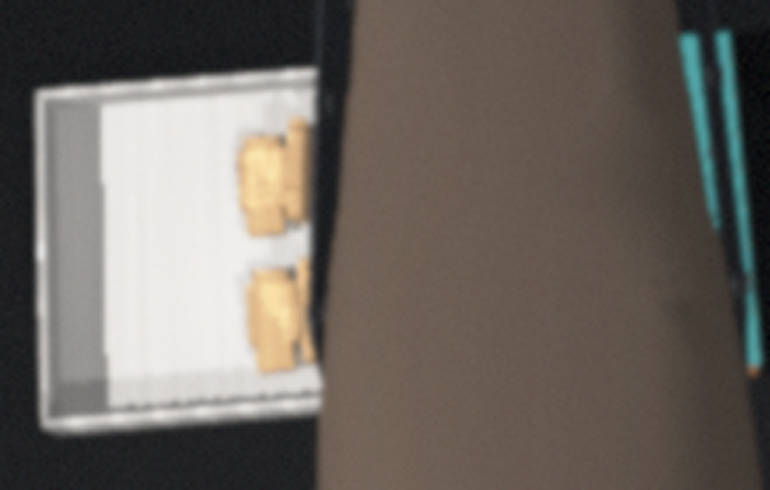

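```bash
python3 - <<'E'
from m import *
s=snapshot("scene");save("scene24",cv2.resize(s["image"][185:275,365:485],None,fx=6.5,fy=6.5,interpolation=cv2.INTER_CUBIC))
E
```

```text
(no output)
```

View pics/scene24.png

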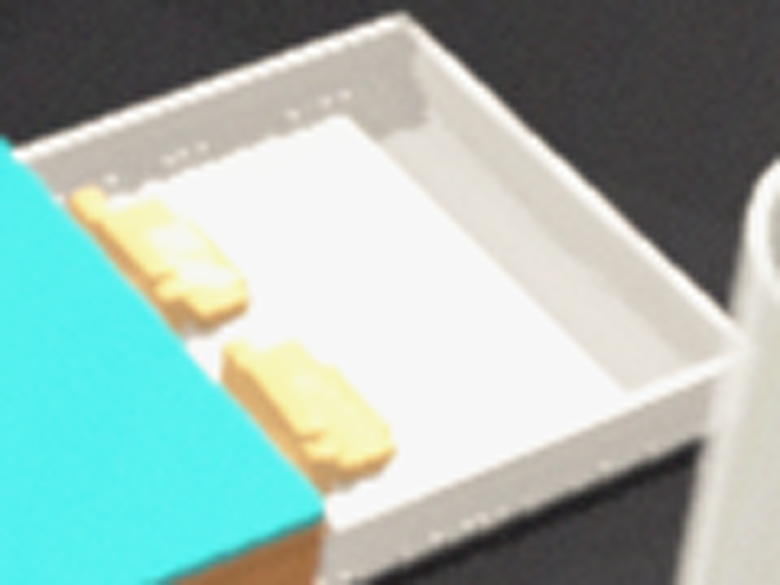

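All four chips are inside the tray, below its rim, and the pad is empty. Now I lower the blade's edge against the stand's tall cheek above the slot mouth, and lean it to 25° on that cheek.

jog_arm --pt "0 0 -5 0" --pt "0 0 -8 0" --pt "0 0 -8 0" --pt "0 0 -8 0" --pt "0 0 -6 0" --pt "0 0 -4 0" --pt "-1 0 -3 0" --pt "-3 0 0 0" --pt "-4 0 0 0" --pt "-4 0 0 0"

```text
clock: 41.28
tool_pos: [0.553, -0.1947, 0.1761]
orientation: [-179.4, -0.1, -88.9]
force: [10.4, 0.1, -3.7]
opening: 0.026
```

```bash
python3 - <<'E'
from m import *
o=get_obs();print(o["clock"],o["tool_pos"],o["opening"],o["force"],o["moment"])
s=snapshot("scene");save("scene25",cv2.resize(s["image"][200:350,190:320],None,fx=4.5,fy=4,interpolation=cv2.INTER_CUBIC))
E
```

```text
41.2833 [ 0.55296788 -0.19466016  0.17611896] 0.026047425793103658 [10.40106174  0.06421961 -3.6950313 ] [ 0.06680718 -5.28279493 -0.06314301]
```

View pics/scene25.png

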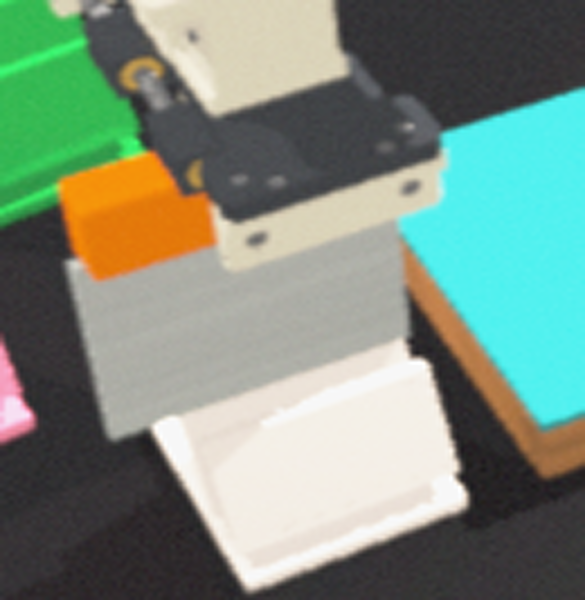

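Contact is as planned (10 N from the cheek). I lean it over.

jog_arm --pt "-4 0 0 0" --pt "-4 0 0 0" --pt "-4 0 0 0" --pt "-4 0 -0.5 0" --pt "-4 0 -0.5 0" --pt "-4 0 -1 0" --pt "-4 0 -1 0" --pt "-4 0 -1 0" --pt "0 0 0 0" --pt "0 0 0 0"

```text
clock: 42.17
tool_pos: [0.5245, -0.1952, 0.1759]
orientation: [-178.9, -0.2, -88.9]
force: [9.4, 0.8, 8.9]
opening: 0.033
```

```bash
python3 - <<'E'
from m import *
o=get_obs();print(o["clock"],o["tool_pos"],o["opening"],o["force"],o["moment"])
s=snapshot("scene");save("scene26",cv2.resize(s["image"][200:350,190:320],None,fx=4.5,fy=4,interpolation=cv2.INTER_CUBIC))
E
```

```text
42.1667 [ 0.52450045 -0.19524351  0.17589596] 0.032954125977712675 [9.37394575 0.80935256 8.93515495] [ 0.34360523 -5.34338434  0.00601428]
```

View pics/scene26.png

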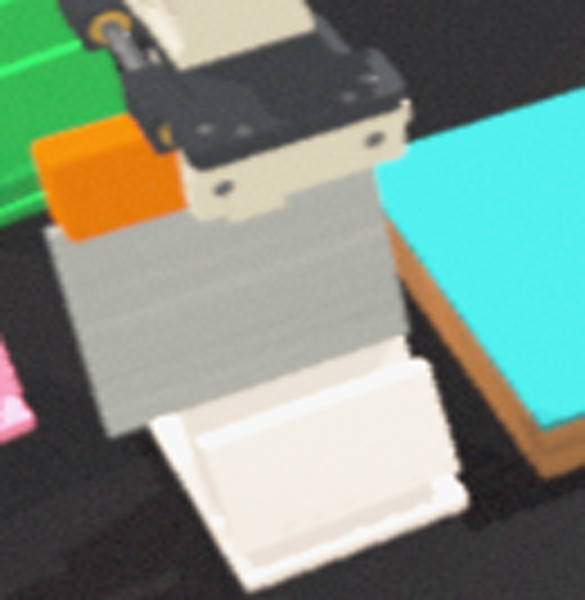

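It is leaning on the cheek (opening 33 mm, about 13°). I continue towards 25°.

jog_arm --pt "-4 0 -1 0" --pt "-4 0 -1.5 0" --pt "-4 0 -1.5 0" --pt "-3 0 -1.5 0" --pt "-2 0 -1 0" --pt "-2 0 -1 0" --pt "-1 0 0 0" --pt "0 0 0 0" --pt "0 0 0 0" --pt "0 0 0 0"

```text
clock: 43.05
tool_pos: [0.504, -0.1953, 0.1677]
orientation: [-179.0, -0.2, -88.9]
force: [9.5, -0.1, 7.1]
opening: 0.0377
```

```bash
python3 - <<'E'
from m import *
o=get_obs();print(o["clock"],o["tool_pos"],o["opening"],o["force"],o["moment"])
s=snapshot("scene");save("scene27",cv2.resize(s["image"][200:350,190:320],None,fx=4.5,fy=4,interpolation=cv2.INTER_CUBIC))
s=snapshot("wrist");save("wrist27",s["image"])
E
```

```text
43.05 [ 0.50397359 -0.19526285  0.16766194] 0.03772492739467444 [ 9.47001715 -0.12286902  7.12650932] [ 0.09866968 -5.08981745  0.00978122]
```

View pics/scene27.png

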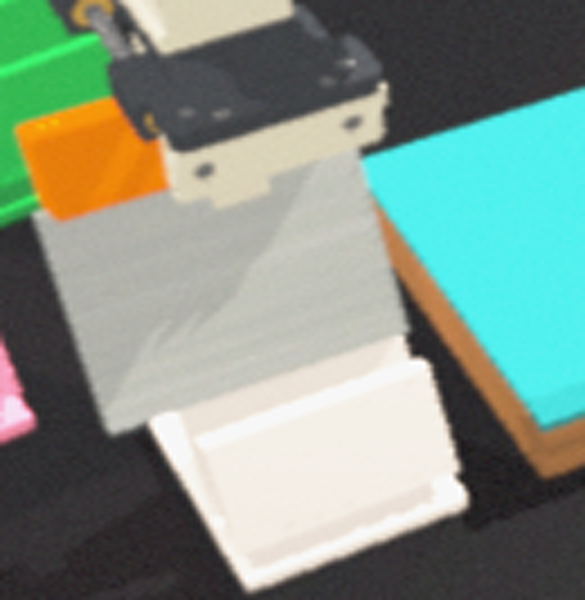

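View pics/wrist27.png

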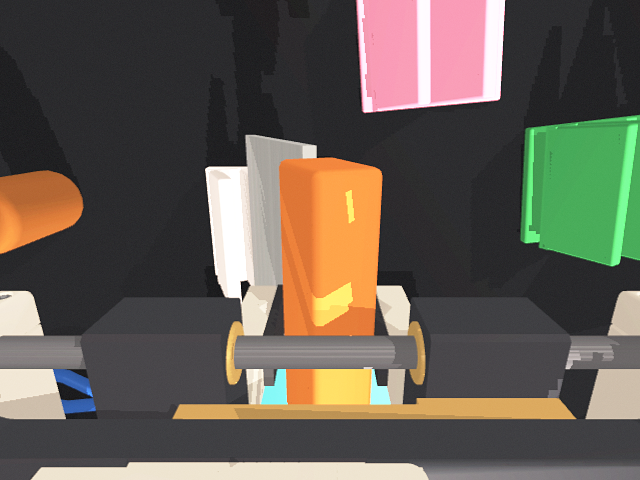

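The opening of 37.7 mm matches the original lean of the seated scraper (38.0). I slide down the slope.

jog_arm --pt "2 0 -2 0" --pt "3 0 -3 0" --pt "3 0 -4 0" --pt "2.5 0 -4.5 0" --pt "2.5 0 -4.5 0" --pt "2.5 0 -4.5 0" --pt "2.1 0 -4.5 0" --pt "2.1 0 -4.5 0" --pt "0 0 0 0" --pt "0 0 0 0"

```text
clock: 43.98
tool_pos: [0.522, -0.1949, 0.1341]
orientation: [-179.3, -0.1, -88.9]
force: [9.2, -1.1, -2.3]
opening: 0.0374
```

```bash
python3 - <<'E'
from m import *
o=get_obs();print(o["clock"],o["tool_pos"],o["opening"],o["force"],o["moment"])
s=snapshot("scene");save("scene28",cv2.resize(s["image"][200:350,190:320],None,fx=4.5,fy=4,interpolation=cv2.INTER_CUBIC))
E
```

```text
43.9833 [ 0.52196956 -0.19493085  0.13412311] 0.03740441608895945 [ 9.18814442 -1.14294669 -2.27890206] [-0.29209414 -4.63655835 -0.04512156]
```

View pics/scene28.png

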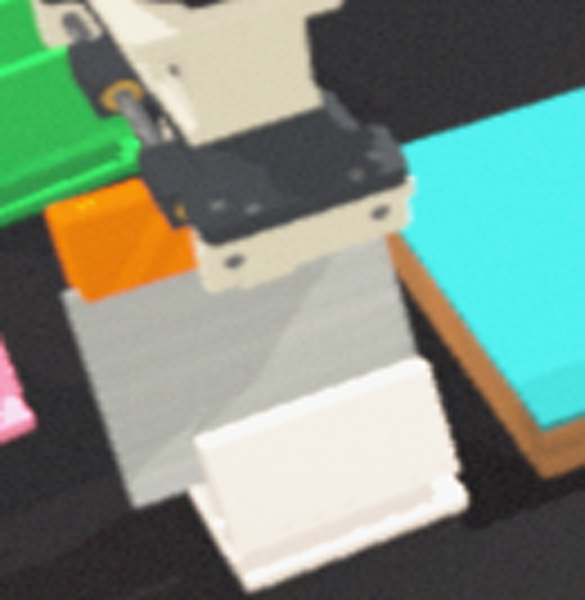

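jog_arm --pt "2 0 -3 0" --pt "2.5 0 -4 0" --pt "2.5 0 -4 0" --pt "2.5 0 -4 0" --pt "1 0 -2 0" --pt "1 0 -2 0" --pt "0 0 0 0" --pt "0 0 0 0" --pt "0 0 0 0" --pt "0 0 0 0"

```text
clock: 44.87
tool_pos: [0.5321, -0.195, 0.1148]
orientation: [-179.5, -0.1, -88.9]
force: [7.2, -1.6, -0.2]
opening: 0.037
```

```bash
python3 - <<'E'
from m import *
o=get_obs();print(o["clock"],o["tool_pos"],o["opening"],o["force"],o["moment"])
s=snapshot("scene");save("scene29",cv2.resize(s["image"][200:350,190:320],None,fx=4.5,fy=4,interpolation=cv2.INTER_CUBIC))
E
```

```text
44.8667 [ 0.53211736 -0.19504864  0.11479575] 0.03695506288886187 [ 7.17076591 -1.55866608 -0.23270904] [-0.29317928 -3.39389741 -0.00802848]
```

View pics/scene29.png

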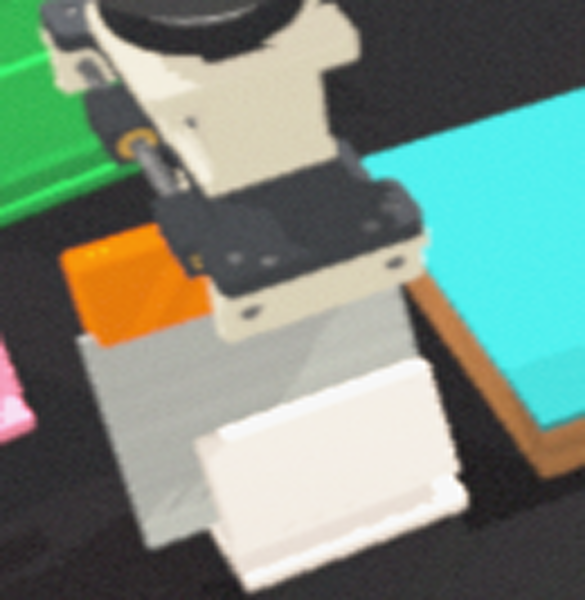

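Almost seated: the blade's lower corner is at pixel (223,337), and was at (229,335) originally. I go on to contact.

jog_arm --pt "0.7 0 -1.5 0" --pt "0.7 0 -1.5 0" --pt "0.7 0 -1.5 0" --pt "0.5 0 -1 0" --pt "0 0 0 0" --pt "0 0 0 0" --pt "0 0 0 0" --pt "0 0 0 0" --pt "0 0 0 0" --pt "0 0 0 0"

```text
clock: 45.75
tool_pos: [0.5319, -0.1966, 0.1132]
orientation: [-179.7, -0.2, -88.8]
force: [-14.3, 0.4, 39.2]
opening: 0.0374
```

Firmly on the slot floor (39 N). I relieve and open.

jog_arm --pt "-0.7 0 1.5 0" --pt "-0.7 0 1.5 0" --pt "0 0 0 0" --pt "0 0 0 0" --pt "0 0 0 0" --pt "0 0 0 0" --pt "0 0 0 0" --pt "0 0 0 0" --pt "0 0 0 0" --pt "0 0 0 0"

```text
clock: 46.58
tool_pos: [0.5316, -0.1962, 0.1135]
orientation: [-179.6, -0.2, -88.9]
force: [-1.7, -4.4, 13.3]
opening: 0.0375
```

jog_arm --pt "0 0 0 0" --pt "0 0 0 0" --pt "0 0 0 0" --pt "0 0 0 0" --pt "0 0 0 0" --pt "0 0 0 0" --pt "0 0 0 0" --pt "0 0 0 0" --pt "0 0 0 0" --pt "0 0 0 0" --fingers 87.6

```text
clock: 47.42
tool_pos: [0.5289, -0.1946, 0.1095]
orientation: [180.0, -0.0, -89.0]
force: [0.8, -1.7, -0.3]
opening: 0.0871
```

jog_arm --pt "0 0 4 0" --pt "0 0 10 0" --pt "0 0 20 0" --pt "0 0 25 0" --pt "0 0 25 0" --pt "0 0 20 0" --pt "0 0 15 0" --pt "0 0 10 0" --pt "0 0 0 0" --pt "0 0 0 0"

```text
clock: 48.25
tool_pos: [0.5289, -0.1945, 0.2388]
orientation: [-179.9, 0.0, -89.0]
force: [0.6, -0.2, -0.6]
opening: 0.0877
```

```bash
python3 - <<'E'
from m import *
o=get_obs();print(o["clock"],o["tool_pos"],o["opening"],o["force"],o["moment"])
s=snapshot("scene");save("scene30",cv2.resize(s["image"][220:360,190:330],None,fx=4,fy=4,interpolation=cv2.INTER_CUBIC))
C=cam(s)
b=[k for k in blobs(mask(s["image"],'orange'),60) if cv2.boundingRect(k)[1]<330]
for k in b: print(cv2.boxPoints(cv2.minAreaRect(k.astype(np.float32))).round(1).tolist())
s=snapshot("wrist");save("wrist30",s["image"]);C=cam(s,o)
H,S,V=cv2.split(cv2.cvtColor(s["image"],cv2.COLOR_RGB2HSV))
m=((H>=14)&(H<25)&(S>120)&(V>190)).astype(np.uint8)*255;m[:,:270]=0;m[340:]=0
k=max(blobs(m),key=cv2.contourArea);print(cv2.minAreaRect((plane(C,k[:,0],.153)[:,:2]*1000).astype(np.float32)))
E
```

```text
48.25 [ 0.528871   -0.19445898  0.2388486 ] 0.0876999745691614 [ 0.55764936 -0.19978182 -0.55872483] [ 0.1267044  -0.00502838 -0.01359291]
[[201.8000030517578, 264.1000061035156], [268.8999938964844, 248.5], [274.1000061035156, 271.0], [207.0, 286.6000061035156]]
((522.2332763671875, -203.48681640625), (120.11679077148438, 24.388294219970703), 89.94100189208984)
```

View pics/scene30.png

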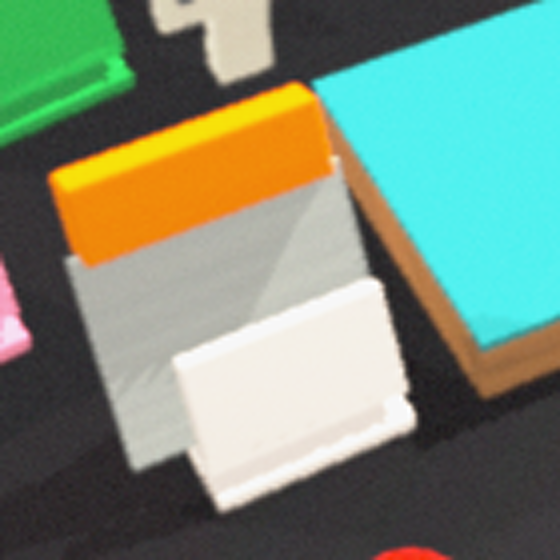

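View pics/wrist30.png

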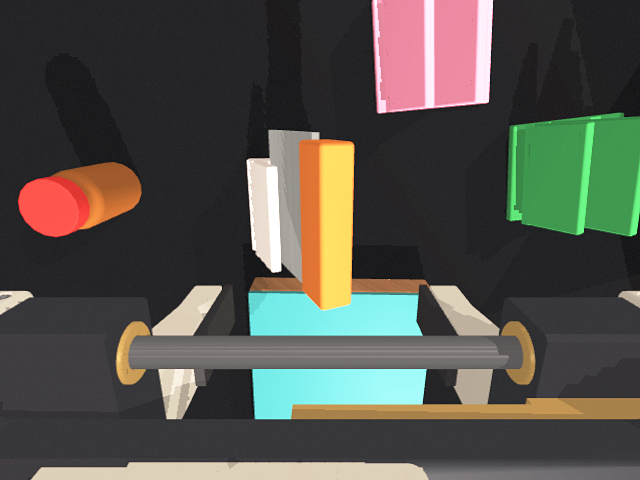

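The scraper is seated, but about 9 mm towards -y of where it was. I check whether it is level and fully down by projecting the expected seated corners.

```bash
python3 - <<'E'
from m import *
o=get_obs();Cs=cam(snapshot("scene"));Cw=cam(snapshot("wrist"),o)
# expected seated: offsets
a=np.array([-.4226,0,.9063]);n=np.array([.9063,0,.4226]);yv=np.array([0,1,0.])
f=np.array([.583,0,.022])
for lab,y0,ps in [("orig",-.194,{"bladeLL":(155,462),"hbot-y":(105,255),"hbot+y":(352,157),"top-y":(82,182),"top+y":(338,100)}),
                  ("now",-.2035,{"bladeLL":(135,470),"hbot-y":(90,265),"hbot+y":(333,174),"top-y":(65,190),"top+y":(322,105)})]:
    M={"bladeLL":f+.003*n+yv*(y0-.065),"hbot-y":f+.105*a+.013*n+yv*(y0-.06),"hbot+y":f+.105*a+.013*n+yv*(y0+.06),"top-y":f+.145*a+.013*n+yv*(y0-.06),"top+y":f+.145*a+.013*n+yv*(y0+.06)}
    for k in M:
        p=proj(Cs,M[k])[0];q=np.array(ps[k])/4+[190,220];print(lab,k,'pred',p.round(1),'seen',q.round(1),'diff',(q-p).round(1))
E
```

```text
orig bladeLL pred [227.5 335.3] seen [228.8 335.5] diff [1.3 0.2]
orig hbot-y pred [216.1 285.6] seen [216.2 283.8] diff [ 0.1 -1.9]
orig hbot+y pred [279.1 262.3] seen [278.  259.2] diff [-1.1 -3. ]
orig top-y pred [209.9 265.1] seen [210.5 265.5] diff [0.6 0.4]
orig top+y pred [274.1 242.3] seen [274.5 245. ] diff [0.4 2.7]
now bladeLL pred [222.5 337.4] seen [223.8 337.5] diff [1.2 0.1]
now hbot-y pred [210.9 287.6] seen [212.5 286.2] diff [ 1.6 -1.3]
now hbot+y pred [274.3 264.1] seen [273.2 263.5] diff [-1.  -0.6]
now top-y pred [204.6 267. ] seen [206.2 267.5] diff [1.7 0.5]
now top+y pred [269.2 244. ] seen [270.5 246.2] diff [1.3 2.2]
```

Residuals match those of the original seated picture, so it is fully down. I'll slide it back the 9 mm along the slot so that its handle is at stand_home; there is time.

jog_arm --pt "1 -4 -10 0" --pt "0 -5 -20 0" --pt "0 0 -25 0" --pt "0 0 -25 0" --pt "0 0 -20 0" --pt "0 0 -15 0" --pt "0 0 -8 0" --pt "0 0 0 0" --pt "0 0 0 0" --pt "0 0 0 0"

```text
clock: 49.28
tool_pos: [0.5305, -0.2038, 0.1163]
orientation: [-179.9, -0.0, -89.0]
force: [0.6, 0.9, 0.2]
opening: 0.0879
```

jog_arm --pt "0 0 0 0" --pt "0 0 0 0" --pt "0 0 0 0" --pt "0 0 0 0" --pt "0 0 0 0" --pt "0 0 0 0" --pt "0 0 0 0" --pt "0 0 0 0" --pt "0 0 0 0" --pt "0 0 0 0" --fingers 0

```text
clock: 50.12
tool_pos: [0.5308, -0.2036, 0.1161]
orientation: [-179.9, -0.0, -89.0]
force: [1.2, 0.1, 2.0]
opening: 0.0379
```

jog_arm --pt "-0.4 0 1 0" --pt "0 1 0 0" --pt "0 1.5 0 0" --pt "0 2 0 0" --pt "0 2 0 0" --pt "0 2 0 0" --pt "0 1 0 0" --pt "0.4 0 -1 0" --pt "0 0 0 0" --pt "0 0 0 0"

```text
clock: 50.95
tool_pos: [0.53, -0.1941, 0.1159]
orientation: [-180.0, -0.0, -89.0]
force: [2.4, -0.6, 3.5]
opening: 0.0379
```

jog_arm --pt "0 0 0 0" --pt "0 0 0 0" --pt "0 0 0 0" --pt "0 0 0 0" --pt "0 0 0 0" --pt "0 0 0 0" --pt "0 0 0 0" --pt "0 0 0 0" --pt "0 0 0 0" --pt "0 0 0 0" --fingers 87.6

```text
clock: 51.78
tool_pos: [0.5299, -0.1941, 0.1156]
orientation: [-180.0, 0.0, -89.0]
force: [0.4, -0.9, 0.0]
opening: 0.0869
```

jog_arm --pt "0 0 4 0" --pt "0 0 10 0" --pt "0 0 20 0" --pt "0 0 25 0" --pt "0 0 25 0" --pt "0 0 20 0" --pt "0 0 15 0" --pt "0 0 10 0" --pt "0 0 0 0" --pt "0 0 0 0"

```text
clock: 52.62
tool_pos: [0.5299, -0.194, 0.2448]
orientation: [-180.0, 0.0, -89.0]
force: [-0.4, 1.0, -0.8]
opening: 0.0875
```

```bash
python3 - <<'E'
from m import *
o=get_obs();print(o["clock"],o["tool_pos"],o["opening"],o["force"])
s=snapshot("wrist");save("wrist31",s["image"]);C=cam(s,o)
H,S,V=cv2.split(cv2.cvtColor(s["image"],cv2.COLOR_RGB2HSV))
m=((H>=14)&(H<25)&(S>120)&(V>190)).astype(np.uint8)*255;m[:,:270]=0;m[340:]=0
k=max(blobs(m),key=cv2.contourArea);print(cv2.minAreaRect((plane(C,k[:,0],.153)[:,:2]*1000).astype(np.float32)))
s=snapshot("scene");save("scene31",s["image"])
for k in blobs(mask(s["image"],'orange'),60): print(cv2.boxPoints(cv2.minAreaRect(k.astype(np.float32))).round(1).tolist())
s=snapshot("top");save("top31",s["image"])
E
```

```text
52.6167 [ 0.52985294 -0.19397257  0.2448066 ] 0.08752364607513785 [-0.42786767  1.04485644 -0.75731772]
((521.2724609375, -194.47938537597656), (22.46273422241211, 119.46106719970703), 0.8232325315475464)
[[276.0, 378.8999938964844], [308.5, 374.79998779296875], [313.5, 414.79998779296875], [281.0, 418.8999938964844]]
[[206.8000030517578, 262.0], [273.8999938964844, 247.3000030517578], [278.79998779296875, 269.79998779296875], [211.8000030517578, 284.6000061035156]]
```

View pics/scene31.png

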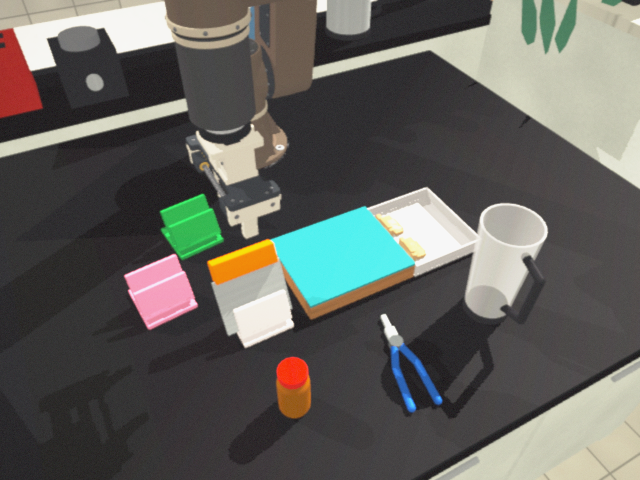

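View pics/top31.png

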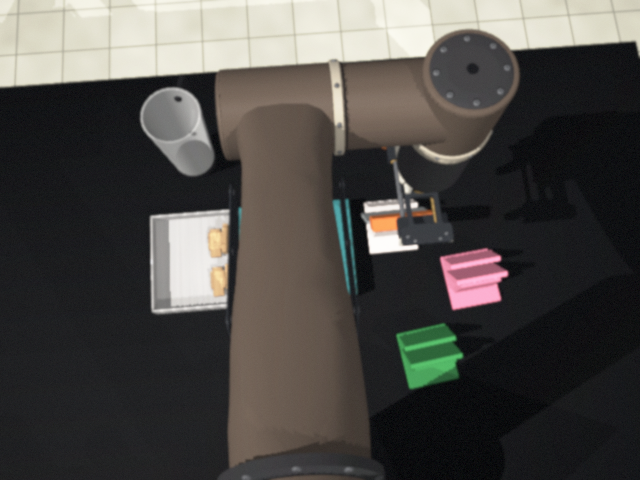

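The final views show the handle top back at (521,-194.5), yaw 0.8° (at the start it was (521,-194), 0.95°). The pad is empty, the chips are in the tray, and the jar, pliers and blender are at their starting pixels.

```bash
python3 -c "
from plant import close_job;print(close_job())"
```

```text
the job is handed in; nothing more can be done
None
```

I wiped all four chips off the pad into the tray with the scraper, in two strokes. The scraper is back in the white stand, and I handed the job in at about 53 s of the 69 s allowed.

**What went wrong:** on the first lift the scraper, held leaning in the jaws, slipped out during a turn and fell against the back of the stand. No chip or bystander moved. I picked it up again, squared it upright against the board's fixed -y side and levelled it on the counter before wiping. After seating it I slid it 9 mm along the slot, back to its starting place.

**Last checks:**
- **Scraper:** the middle of the handle's top face measures (521, -194.5) mm against (521, -194) at the start. The corner check, done before the 9 mm slide, showed it fully down to about 2 mm; the later pictures agree.
- **Chips:** the pad is empty and all four chips are in the tray, below its rim. In each pair, one is tucked between the tray's near wall and the other chip.
- **Bystanders:** the jar, pliers and blender look unmoved in the last scene picture.
- **Force:** the highest reading was about 43 N at the wrist, with the blade on the counter. I read forces only after each call, so short peaks could have been higher.

**Disagreement:** the scene-camera estimate of the blade's edge height was about 10 mm off from the contact readings. I went by the contact readings.

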